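# Clear the used tray in the treatment room

## Robot

A 6-joint arm with a two-finger parallel gripper is mounted at the origin on the work surface. World frame = base frame: x ahead of the robot, y to its left, z up, the work surface at z = 0. Lengths are in m, angles in rad, forces in N, time in s.
With the tool pointing down it reaches from about 0.3 to 0.95 m from the base axis. Payload 3.1 kg.
Tool frame: the origin (TCP) lies midway between the tips of the shut fingers; the grasp point (between the pads) lies 19 mm behind it; z points along the fingers, y is the direction in which the jaws open and shut (so a half turn about z gives the same grasp; the last joint's range is limited). The gripper opens to 85 mm and grips with 20 to 120 N. Pads are 22 mm wide; open, the fingers measure 114 mm over their backs; the gripper's body (76 mm by 85 mm) begins 54 mm behind the grasp point. The pads swing forward as they close: fully open they stand 13 mm farther back than shut.
Start: joints at [1.108, 0.308, 1.634, -0, 1.2, -0.07], TCP at [0.239, 0.577, 0.231] pointing down, gripper open.
Joint ranges: [-3.06, 3.06], [-0.79, 1.96], [0.05, 2.63], [-1.19, 4.34], [0.05, 2.64], [-2.94, 2.94]. Speed limits (rad/s): [2.79, 2.79, 3.14, 3.14, 3.14, 3.14].

## Interface

Orientations are given as a rotation vector (axis times angle).
In Python, from workcell import arm, viewer gives the robot as it stands.
- The arm moves only by the tool servo_tool, never from a script. Its argument "commands" is a list that holds one entry, the list of rows, each a list of 7 numbers: the gripper command: -1 is shut, 1 is fully open, values between are in proportion, then the shift along the tool's x, y, z as a fraction of full scale, then the turn, a rotation vector about the tool's x, y, z as a fraction of full scale. In form: [[[claw, x, y, z, ax, ay, az], ...]]. A call has 1 to 12 rows; each row shifts and turns the commanded pose from where the row before left it, along the tool's axes as they then stand; what a row does not reach is not made up. Full scale, the value 1, is 100 cm for a shift and pi rad for a turn. A row lasts 1/12 s, in which the tool goes at most 41.7 mm and 7.16 degrees, less where a joint would pass 70% of its speed; a pose out of reach is approached as far as the arm can. A call with a number of a shift or a turn outside -1 to 1 is refused whole. A call with a gripper value outside its range is refused whole. The fingers move at their own pace and stop on an object; the grip force is fixed at half the most. Time passes only in rows, so rows that do not move let the fingers close. It gives the time, the measured TCP pose, the force and the opening at its end, in the units of the state.
- arm.observe(): the state, without advancing time (a new reading comes with each control period).
- viewer.camera(name): name is "scene" or "top" or "wrist"; returns a dict with "image" (384x512x3 uint8, blue, green, red), "camera_matrix" (3x3 intrinsics, pixels), "k1" (the pictures are not rectified: a ray, as slopes to the right and down, at radius r is drawn at 1 + k1 r^2 times it, then the intrinsics apply), "camera_from_world" (4x4, takes a point from world to camera coordinates); the wrist camera has in their place "tool_from_camera" (4x4, takes a point from camera to tool coordinates, whose origin is the TCP and whose axes are the flange's). Camera axes: x right, y up, looking along -z (the intrinsics and any distortion apply to the point x, -y, -z); pixel columns grow to the right and rows downward; lengths in m; the calibration is good to about 2 mm. A picture is of the moment at which its call begins: read the wrist's pose just before it. There is no depth.
- arm.close_job(): hands the job in, once; it reports no verdict.
Trained networks look in a picture, given as the dict that the camera call returned (one of the last four; its "shot" number tells which), for a name from the list of things; names that differ only in an ending like _2 or _b are one class to them, and where a whole thing is asked for, a point or a joint stands for the part that bears it (a point fixed in the world has none). Each returns a list of dicts, best first, with "conf" (0 to 1); they miss things now and then, are a little off and sometimes report something else, mostly with a low value. They report only what shows in the picture. A call takes as long as a camera call.
- viewer.search_frame(picture, name): "position" ([row, column] as shares, 0 to 1, of the picture: columns of its width, rows of its height, amid what is visible of it).
- viewer.landmark_of(picture, name): "position" ([row, column] as shares, 0 to 1, of the picture: columns of its width, rows of its height: a listed point, or the origin of a listed thing).
The state is a dict: "clock": time; "q": joint angles; "qvel": joint speeds; "tau": joint torques, N m; "ee_pos": TCP position; "ee_rot": TCP orientation; "ft_force": force on the tool from outside, world axes, zero at the start; "wrist_torque": the same for the moment, N m; "width": finger opening in m.
Only numpy, scipy, OpenCV 4.12 (cv2) and the standard library are available. Lean on these libraries where they do the work, as an engineer would, in place of code of your own. Each camera call takes 0.05 s, during which the arm holds its last target.

## Task

Clear the used tray: slide the cover of the grey discard box fully open, drop every empty square vial into the box, and then slide the cover fully shut again. Drop every steel thermometer case end-down into the narrow steel jar so that it stands in it, before or after the vials as you like. Leave the amber bottles and the lidded steel pot standing where they are.

Things in the scene. Friction and masses are not known exactly. Their poses are not given: they have to be found in the camera images.
- tray: shallow fixed steel tray 260 (x) x 410 (y) mm, floor 3 mm above the table, rim 10 mm high. Origin at the centre of its underside
- vial1: empty square glass reagent vial: body 30 x 30 mm and 38 mm tall with a round grey neck cap 22 mm across and 12 mm tall above it, 50 mm overall, 25-50 g, standing on the tray. Origin at the centre of its underside, z up through the cap, x and y square to the sides. There are 3 or 4 vials; absent ones read None
- vial2: empty square glass reagent vial: body 30 x 30 mm and 38 mm tall with a round grey neck cap 22 mm across and 12 mm tall above it, 50 mm overall, 25-50 g, standing on the tray. Origin at the centre of its underside, z up through the cap, x and y square to the sides. There are 3 or 4 vials; absent ones read None
- vial3: empty square glass reagent vial: body 30 x 30 mm and 38 mm tall with a round grey neck cap 22 mm across and 12 mm tall above it, 50 mm overall, 25-50 g, standing on the tray. Origin at the centre of its underside, z up through the cap, x and y square to the sides. There are 3 or 4 vials; absent ones read None
- vial4: empty square glass reagent vial: body 30 x 30 mm and 38 mm tall with a round grey neck cap 22 mm across and 12 mm tall above it, 50 mm overall, 25-50 g, standing on the tray. Origin at the centre of its underside, z up through the cap, x and y square to the sides. There are 3 or 4 vials; absent ones read None
- case1: steel thermometer case: straight square bar 12 x 12 mm, 120 mm long, both ends alike, about 40 g, lying on the tray. Origin at its centre, x along its length. There are 2 or 3 cases; absent ones read None
- case2: steel thermometer case: straight square bar 12 x 12 mm, 120 mm long, both ends alike, about 40 g, lying on the tray. Origin at its centre, x along its length. There are 2 or 3 cases; absent ones read None
- case3: steel thermometer case: straight square bar 12 x 12 mm, 120 mm long, both ends alike, about 40 g, lying on the tray. Origin at its centre, x along its length. There are 2 or 3 cases; absent ones read None
- jar: narrow upright steel jar, fixed, outside 76 mm across, inside 70 mm, 110 mm tall, inner floor at 5 mm. Origin at the centre of its underside, z up its axis
- jar_mouth (a point): centre of the jar's mouth, level with its rim 110 mm up
- discard_box: grey painted discard box, fixed, 150 (x) x 290 (y) mm and 110 mm tall. Origin at the centre of its underside. Its +y half is the collecting compartment, inside 140 (x) x 140 (y) mm, floor at 5 mm, roofed by the sliding cover when shut; its -y half is closed with a flat top, over which the cover slides
- box_mouth (a point): centre of the compartment's mouth, level with the box's rim at 110 mm; it does not move with the cover
- cover (a joint): travel in m of the steel sliding cover (148 x 144 mm, 4 mm thick) along the box's -y axis: 0 is fully shut, 0.13 fully open; light friction, it stays where it is left
- cover_knob (a point): middle of the black knob on the centre of the cover, to be pinched from above: upright cylinder 20 mm across, 24 mm tall with this point 10 mm below its top; it moves with the cover
- bottle1: stoppered amber bottle still in use, round, 40 mm across, 88 mm tall, standing on the tray among the vials; it stays. Origin under its centre
- bottle2: stoppered amber bottle still in use, round, 40 mm across, 88 mm tall, standing on the tray among the vials; it stays. Origin under its centre
- dressing_pot: lidded steel pot 80 mm across, 72 mm tall with its handle, bystander between the robot and the jar. Origin under its centre

How it is judged:
By the outcome, as a careful person would: the job done as asked, in the order asked, and still so for the second after the job is handed in, with the robot touching nothing.
Of vial1, vial2, vial3, vial4 only 3 to 4 are there at a start; the rules pass over those that are not, and their reading is None.
Of case1, case2, case3 only 2 to 3 are there at a start; the rules pass over those that are not, and their reading is None.
At some moment in a run one of vial1, vial2, vial3, vial4 may be knocked a few centimetres aside while the robot is not near it.
Once in a run the grip may slacken for a moment while it holds something.
It also fails if it takes over 208 s, if anything falls off the work surface, if the arm or the gripper's body presses on something with over 40 N, if the wrist force passes 120 N, or if a joint passes its speed limit or range.

## Working session

There is one attempt and no reset: what is moved stays moved. The work goes in short steps, Python scripts to look and compute and a tool call to move; the robot and the scene stay as the last step left them, time stands still between calls to the robot, and variables do not carry over. Pictures are saved under pics/ and viewed, and the job is handed in when it is done.

Besides the shell and the picture viewer there is one more tool, called after "Call:" as name([rows], argument=value, ...), one row to a line, values as JSON. servo_tool: Moves the arm, as the interface text tells. Its arguments: {"type":"object","properties":{"commands":{"type":"array"}},"required":["commands"]}

```bash
ls; mkdir -p pics; cat > h.py <<'E'
import numpy as np, cv2, json
from workcell import arm, viewer
from scipy.spatial.transform import Rotation as R
def cam(name, fn=None):
    s=arm.observe(); p=viewer.camera(name); p['s']=s
    if fn: cv2.imwrite('pics/'+fn, p['image'])
    return p
def wfc(p):
    if 'camera_from_world' in p: return np.linalg.inv(np.array(p['camera_from_world']))
    s=p['s']; T=np.eye(4); T[:3,:3]=R.from_rotvec(s['ee_rot']).as_matrix(); T[:3,3]=s['ee_pos']
    return T@np.array(p['tool_from_camera'])
def pix2w(p,u,v,z):
    K=np.array(p['camera_matrix']); k1=p['k1']
    x=(u-K[0,2])/K[0,0]; y=(v-K[1,2])/K[1,1]
    a,b=x,y
    for _ in range(50):
        f=1+k1*(a*a+b*b); a,b=x/f,y/f
    T=wfc(p); d=T[:3,:3]@np.array([a,-b,-1]); o=T[:3,3]
    t=(z-o[2])/d[2]; return o+t*d
def w2pix(p,X):
    c=np.linalg.inv(wfc(p))@np.append(X,1); a,b=c[0]/-c[2],-c[1]/-c[2]
    f=1+p['k1']*(a*a+b*b); K=np.array(p['camera_matrix'])
    return K[0,0]*a*f+K[0,2],K[1,1]*b*f+K[1,2]
def find(p,name,z,fn='landmark_of'):
    r=getattr(viewer,fn)(p,name); out=[]
    for d in r:
        v,u=d['position'][0]*384,d['position'][1]*512
        out.append((round(d['conf'],2),round(u),round(v),np.round(pix2w(p,u,v,z),4).tolist()))
    return out
E
python3 - <<'E'
from h import *
print(arm.observe())
for n in ['scene','top','wrist']:
    p=cam(n,n+'0.png'); print(n,p['camera_matrix'],p['k1'],wfc(p).round(3).tolist())
    if n=='wrist': break
    for o,z in [('vial1',.003),('case1',.009),('jar_mouth',.11),('box_mouth',.11),('cover_knob',.128),('bottle1',.003),('dressing_pot',0),('tray',0),('discard_box',0)]:
        print(o,find(p,o,z))
print(arm.observe()['clock'])
E
```

```text
pics
{'clock': 0.0, 'q': array([ 1.10827835e+00,  3.08991574e-01,  1.63524011e+00,  1.08593000e-05,
        1.19967556e+00, -6.96949515e-02]), 'qvel': array([-0.00119731,  0.00040471,  0.00159204,  0.00114443, -0.00089197,
       -0.00047459]), 'tau': array([ 5.37255437e-04, -4.15260780e+01, -2.76662225e+01,  4.53039377e-06,
        1.03098169e-02, -5.31319756e-06]), 'ee_pos': array([0.23889192, 0.57663266, 0.23002992]), 'ee_rot': array([-0.61297029, -3.08058017,  0.0035029 ]), 'ft_force': array([-0.0404274 , -0.11988377,  0.90507839]), 'wrist_torque': array([ 0.023738  , -0.02727646, -0.0203373 ]), 'width': 0.08553216231908974}
scene [[383.39656979   0.         258.01196027]
 [  0.         383.39656979 194.15265118]
 [  0.           0.           1.        ]] 0.042979946473752986 [[-0.673, -0.573, 0.467, 0.916], [0.739, -0.528, 0.418, 0.426], [0.007, 0.627, 0.779, 0.809], [0.0, 0.0, 0.0, 1.0]]
vial1 [(0.84, 215, 243, [0.6192, 0.0203, 0.003]), (0.63, 235, 264, [0.6249, 0.0963, 0.003]), (0.52, 264, 232, [0.5129, 0.088, 0.003])]
case1 [(0.74, 310, 290, [0.5618, 0.2669, 0.009]), (0.63, 2
[... 1188 characters left out ...]
58, 187, [0.4914, -0.2516, 0.11])]
cover_knob [(0.96, 366, 186, [0.491, -0.2668, 0.128]), (0.44, 190, 163, [0.5601, 0.1863, 0.128])]
bottle1 [(0.51, 272, 147, [0.6229, -0.0353, 0.003]), (0.48, 275, 176, [0.5381, -0.0422, 0.003]), (0.41, 232, 184, [0.5195, 0.0828, 0.003])]
dressing_pot [(0.57, 169, 250, [0.3335, 0.2652, 0.0])]
tray [(0.84, 222, 166, [0.5707, 0.1101, 0.0])]
discard_box [(0.71, 370, 193, [0.4813, -0.317, 0.0])]
wrist [[332.43559926   0.         255.50543465]
 [  0.         332.43559926 188.21988095]
 [  0.           0.           1.        ]] -0.07217734850164076 [[0.383, -0.889, -0.25, 0.175], [0.924, 0.368, 0.103, 0.605], [0.0, -0.271, 0.963, 0.373], [0.0, 0.0, 0.0, 1.0]]
1.05
```

View images.

View pics/scene0.png

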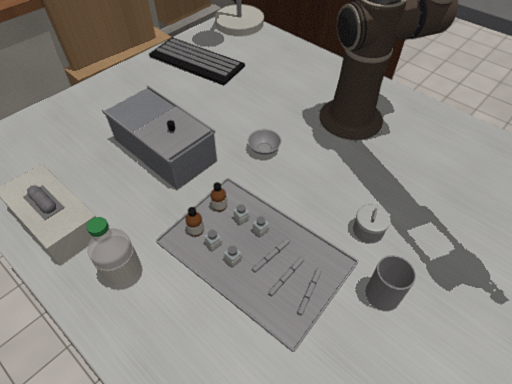

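View pics/top0.png

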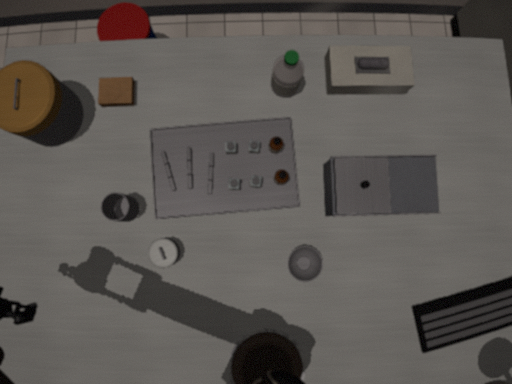

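```bash
cat >> h.py <<'E'
def wrap(a,per=np.pi*2): return (a+per/2)%per-per/2
def plan(xyz,jaw=None,show=True):
    """shift in tool axes (units of 1 m) to world target from now; jaw = desired world angle of tool y (mod pi), deg"""
    s=arm.observe(); M=R.from_rotvec(s['ee_rot']).as_matrix()
    d=M.T@(np.array(xyz)-s['ee_pos']); cur=np.degrees(np.arctan2(M[1,1],M[0,1]))
    print('t %.2f tcp %s jaw %.2f w %.4f f %s q6 %.2f tilt %.2f'%(s['clock'],s['ee_pos'].round(4),cur,s['width'],np.round(s['ft_force'],1),s['q'][5],np.degrees(np.arccos(-M[2,2]))))
    print('tool x,y world',M[:,0].round(3),M[:,1].round(3))
    print('shift',d.round(4),'rows>=%.1f'%(np.linalg.norm(d)/.0417))
    if jaw is not None:
        da=wrap(np.radians(jaw-cur),np.pi); print('az(total/pi) %.4f rows>=%.1f (turn %.1f world deg)'%(-da/np.pi,abs(np.degrees(da))/7.16,np.degrees(da)), 'after-turn shift', (R.from_rotvec([0,0,-da]).as_matrix().T@d).round(4))
E
python3 - <<'E'
from h import *
plan([.49,-.20,.28],90)
p=cam('scene')
E
```

```text
t 1.05 tcp [0.2393 0.5774 0.2313] jaw 67.49 w 0.0853 f [-0.1  0.1 -0.1] q6 -0.07 tilt 0.00
tool x,y world [-0.924  0.383 -0.   ] [0.383 0.924 0.   ]
shift [-0.5292 -0.6222 -0.0487] rows>=19.6
az(total/pi) -0.1250 rows>=3.1 (turn 22.5 world deg) after-turn shift [-0.2507 -0.7774 -0.0487]
```

View pics/wrist0.png

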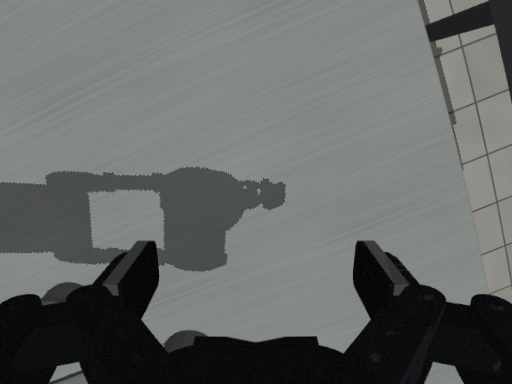

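Call:
servo_tool([
  [[1,0,0,-0.012,0,0,-0.03125],[1,0,0,-0.012,0,0,-0.03125],[1,0,0,-0.012,0,0,-0.03125],[1,0,0,-0.012,0,0,-0.03125],[1,-0.0125,-0.0389,0,0,0,0],[1,-0.0125,-0.0389,0,0,0,0],[1,-0.0125,-0.0389,0,0,0,0],[1,-0.0125,-0.0389,0,0,0,0],[1,-0.0125,-0.0389,0,0,0,0],[1,-0.0125,-0.0389,0,0,0,0],[1,-0.0125,-0.0389,0,0,0,0],[1,-0.0125,-0.0389,0,0,0,0]],
])

```text
clock: 2.1
ee_pos: [0.3394, 0.2644, 0.2795]
ee_rot: [-0.001, 3.141, 0.001]
ft_force: [0.7, 0.1, 0.3]
width: 0.0854
```

Call:
servo_tool([
  [[1,-0.0125,-0.0389,0,0,0,0],[1,-0.0125,-0.0389,0,0,0,0],[1,-0.0125,-0.0389,0,0,0,0],[1,-0.0125,-0.0389,0,0,0,0],[1,-0.0125,-0.0389,0,0,0,0],[1,-0.0125,-0.0389,0,0,0,0],[1,-0.0125,-0.0389,0,0,0,0],[1,-0.0125,-0.0389,0,0,0,0],[1,-0.0125,-0.0389,0,0,0,0],[1,-0.0125,-0.0389,0,0,0,0],[1,-0.0125,-0.0389,0,0,0,0],[1,-0.0125,-0.0389,0,0,0,0]],
])

```text
clock: 3.1
ee_pos: [0.4894, -0.2028, 0.2795]
ee_rot: [0.001, 3.141, -0.0]
ft_force: [1.5, 1.1, 0.3]
width: 0.085
```

```bash
python3 - <<'E'
from h import *
p=cam('wrist','w1.png')
for o,z in [('box_mouth',.11),('cover_knob',.128),('discard_box',0)]: print(o,find(p,o,z))
plan([.49,-.267,.2],90)
E
```

```text
box_mouth [(0.77, 205, 175, [0.4951, -0.2501, 0.11])]
cover_knob [(0.67, 190, 182, [0.4968, -0.2615, 0.128])]
discard_box [(0.84, 161, 155, [0.495, -0.3236, 0.0])]
t 3.30 tcp [ 0.4889 -0.2014  0.2789] jaw 89.85 w 0.0854 f [-0.4  0.6 -0.6] q6 -2.04 tilt 0.08
tool x,y world [-1.     0.003  0.001] [0.003 1.    0.001]
shift [-0.0013 -0.0657  0.0788] rows>=2.5
az(total/pi) -0.0008 rows>=0.0 (turn 0.1 world deg) after-turn shift [-0.0011 -0.0657  0.0788]
```

View pics/w1.png

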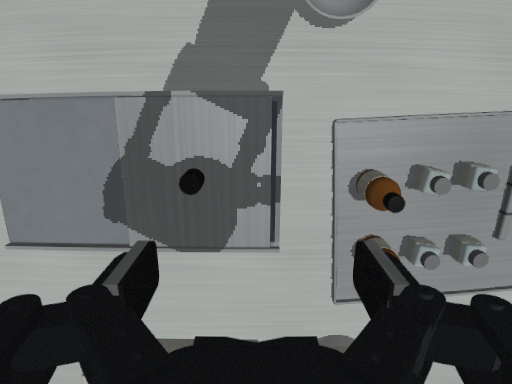

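```bash
python3 - <<'E'
from h import *
p=cam('wrist')
im=cv2.resize(p['image'][70:270,0:300],None,fx=2.6,fy=2.6,interpolation=cv2.INTER_CUBIC); cv2.imwrite('pics/w1b.png',im)
for u,v,z in [(283,92,.11),(280,248,.11),(0,96,.11),(5,247,.11),(272,98,.114),(272,242,.114),(116,100,.114),(130,245,.114),(193,177,.138)]: print(u,v,pix2w(p,u,v,z).round(4))
E
```

```text
283 92 [ 0.4168 -0.175   0.11  ]
280 248 [ 0.5706 -0.175   0.11  ]
0 96 [ 0.4157 -0.4415  0.11  ]
5 247 [ 0.5717 -0.469   0.11  ]
272 98 [ 0.422  -0.1851  0.114 ]
272 242 [ 0.562  -0.1835  0.114 ]
116 100 [ 0.4224 -0.3262  0.114 ]
130 245 [ 0.5656 -0.328   0.114 ]
193 177 [ 0.4887 -0.2548  0.138 ]
```

View pics/w1b.png

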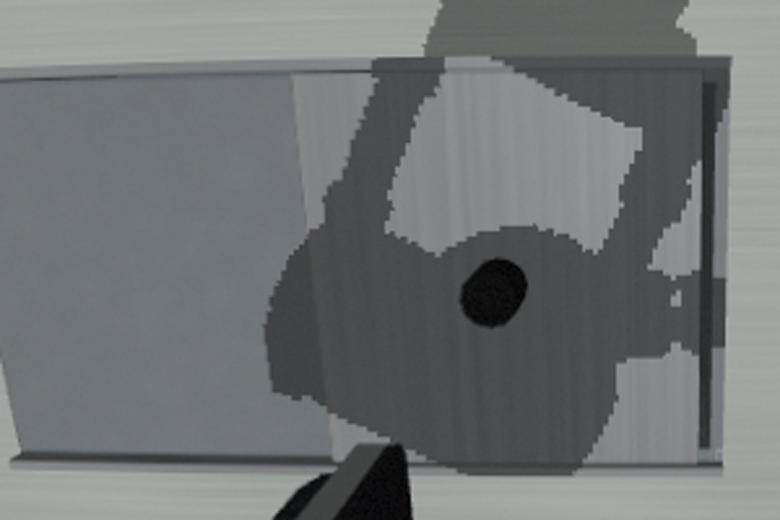

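Call:
servo_tool([
  [[0.5,-0.001,-0.028,0,0,0,0],[0.5,-0.001,-0.028,0,0,0,0],[0.5,-0.001,0,0.035,0,0,0],[0.5,0,0,0.035,0,0,0],[0.5,0,0,0.035,0,0,0],[0.5,0,0,0.03,0,0,0],[0.5,0,0,0.02,0,0,0],[0.5,0,0,0,0,0,0],[0.5,0,0,0,0,0,0]],
])

```text
clock: 4.1
ee_pos: [0.4913, -0.2545, 0.1236]
ee_rot: [0.003, -3.139, -0.003]
ft_force: [0.4, -0.3, 1.2]
width: 0.0641
```

```bash
python3 - <<'E'
from h import *
p=cam('wrist','w2.png')
plan([.492,-.257,.119],90)
E
```

```text
t 4.15 tcp [ 0.4928 -0.2557  0.1253] jaw 90.09 w 0.0641 f [ 0.2 -0.9 -0.1] q6 -2.13 tilt 0.05
tool x,y world [-1.    -0.002 -0.001] [-0.002  1.    -0.   ]
shift [ 0.0008 -0.0013  0.0063] rows>=0.2
az(total/pi) 0.0005 rows>=0.0 (turn -0.1 world deg) after-turn shift [ 0.0008 -0.0013  0.0063]
```

View pics/w2.png

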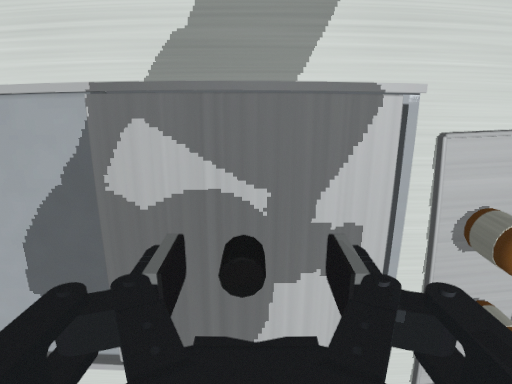

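Call:
servo_tool([
  [[0.3,0,0,0.004,0,0,0],[-0.3,0,0,0,0,0,0],[-1,0,0,0,0,0,0],[-1,0,0,0,0,0,0],[-1,0,0,0,0,0,0],[-1,0,0,0,0,0,0],[-1,0,0,0,0,0,0],[-1,0,0,0,0,0,0]],
])

```text
clock: 4.82
ee_pos: [0.4931, -0.2574, 0.1219]
ee_rot: [0.0, 3.14, -0.002]
ft_force: [-0.8, -0.0, 6.0]
width: 0.0179
```

Call:
servo_tool([
  [[-1,0,-0.005,0,0,0,0],[-1,0,-0.012,0,0,0,0],[-1,0,-0.015,0,0,0,0],[-1,0,-0.015,0,0,0,0],[-1,0,-0.015,0,0,0,0],[-1,0,-0.015,0,0,0,0],[-1,0,-0.015,0,0,0,0],[-1,0,-0.012,0,0,0,0],[-1,0,-0.008,0,0,0,0],[-1,0,-0.005,0,0,0,0],[-1,0,-0.003,0,0,0,0],[-1,0,0,0,0,0,0]],
])

```text
clock: 5.82
ee_pos: [0.4927, -0.3784, 0.1219]
ee_rot: [0.001, 3.14, -0.003]
ft_force: [-0.9, -2.3, 5.2]
width: 0.0182
```

```bash
python3 - <<'E'
from h import *
p=cam('scene','s3.png')
for o,z in [('box_mouth',.11),('cover_knob',.128)]: print(o,find(p,o,z))
plan([.492,-.38,.12],90)
E
```

```text
box_mouth [(0.55, 176, 133, [0.4918, -0.2488, 0.11])]
cover_knob [(0.87, 141, 106, [0.4962, -0.3857, 0.128]), (0.65, 285, 273, [0.6188, 0.2317, 0.128])]
t 5.97 tcp [ 0.4927 -0.3782  0.1219] jaw 89.97 w 0.0179 f [-1.5 -1.2  4.6] q6 -2.29 tilt 0.18
tool x,y world [-1.     0.    -0.002] [ 0.001  1.    -0.003]
shift [ 0.0007 -0.0018  0.0019] rows>=0.1
az(total/pi) -0.0002 rows>=0.0 (turn 0.0 world deg) after-turn shift [ 0.0007 -0.0018  0.0019]
```

View pics/s3.png

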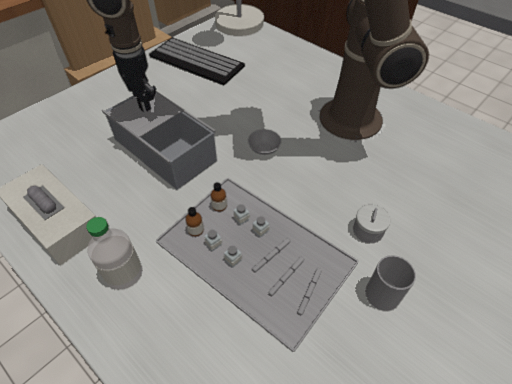

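Call:
servo_tool([
  [[-1,0,-0.003,0,0,0,0],[-1,0,-0.003,0,0,0,0],[-1,0,-0.002,0,0,0,0],[-1,0,0,0,0,0,0]],
])

```text
clock: 6.3
ee_pos: [0.4926, -0.3818, 0.1218]
ee_rot: [-0.002, -3.142, -0.01]
ft_force: [-0.7, 8.9, 9.9]
width: 0.0187
```

Call:
servo_tool([
  [[-1,0,-0.002,0,0,0,0],[-1,0,-0.002,0,0,0,0],[-1,0,0,0,0,0,0]],
])

```text
clock: 6.55
ee_pos: [0.4926, -0.3818, 0.1218]
ee_rot: [-0.003, -3.14, -0.022]
ft_force: [-0.8, 17.6, 15.0]
width: 0.0181
```

Call:
servo_tool([
  [[-1,0,0.007,0,0,0,0],[1,0,0,0,0,0,0],[1,0,0,0,0,0,0],[1,0,0,0,0,0,0],[1,0,0,0,0,0,0],[1,0,0,-0.035,0,0,0],[1,0,0,-0.035,0,0,0],[1,0,0,-0.035,0,0,0],[1,0,0,-0.035,0,0,0],[1,-0.013,0.038,0,0,0,0],[1,-0.013,0.038,0,0,0,0],[1,-0.013,0.038,0,0,0,0]],
])

```text
clock: 7.55
ee_pos: [0.5317, -0.2679, 0.2614]
ee_rot: [0.005, 3.139, -0.002]
ft_force: [0.2, 0.2, -0.6]
width: 0.085
```

Call:
servo_tool([
  [[1,-0.013,0.038,0,0,0,0],[1,-0.013,0.038,0,0,0,0],[1,-0.013,0.038,0,0,0,0],[1,-0.013,0.038,0,0,0,0],[1,-0.013,0.038,0,0,0,0],[1,-0.013,0.038,0,0,0,0],[1,-0.013,0.038,0,0,0,0],[1,-0.013,0.038,0,0,0,0],[1,0,0,0,0,0,0]],
])

```text
clock: 8.3
ee_pos: [0.637, 0.0432, 0.2599]
ee_rot: [-0.008, 3.14, 0.007]
ft_force: [-0.2, -0.8, -0.4]
width: 0.0851
```

```bash
python3 - <<'E'
from h import *
p=cam('wrist','w4.png')
for o,z in [('vial1',.003),('bottle1',.003)]: print(o,*find(p,o,z),sep='\n')
print(*find(p,'vial1',.03,'search_frame'),sep='\n')
plan([.62,0.018,.2],90)
E
```

```text
vial1
(0.76, 292, 141, [0.6214, 0.0888, 0.003])
(0.76, 234, 142, [0.6222, 0.0195, 0.003])
(0.7, 234, 54, [0.5228, 0.0208, 0.003])
(0.69, 287, 48, [0.5158, 0.0805, 0.003])
bottle1
(0.74, 184, 144, [0.6251, -0.0401, 0.003])
(0.39, 447, 92, [0.5601, 0.2728, 0.003])
(0.94, 234, 144, [0.6213, 0.0207, 0.03])
(0.93, 293, 142, [0.6187, 0.0872, 0.03])
(0.74, 228, 50, [0.5217, 0.0159, 0.03])
(0.56, 291, 44, [0.5154, 0.0815, 0.03])
t 8.50 tcp [0.6349 0.0353 0.2597] jaw 89.97 w 0.0853 f [ 0.4 -1.5  0.2] q6 -1.58 tilt 0.08
tool x,y world [-1.     0.001  0.001] [ 0.001  1.    -0.001]
shift [ 0.0148 -0.0173  0.0598] rows>=1.5
az(total/pi) -0.0002 rows>=0.0 (turn 0.0 world deg) after-turn shift [ 0.0148 -0.0173  0.0598]
```

View pics/w4.png

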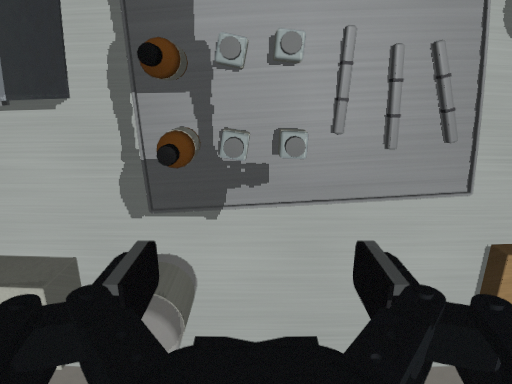

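```bash
python3 - <<'E'
from h import *
p=cam('wrist')
im=cv2.resize(p['image'][10:180,130:330],None,fx=3.9,fy=3.4,interpolation=cv2.INTER_CUBIC)
im=cv2.resize(p['image'][10:180,130:330],None,fx=3.5,fy=3.5,interpolation=cv2.INTER_CUBIC);cv2.imwrite('pics/w5.png',im)
print(p['s']['ee_pos'])
for z,n in ((.003,'landmark_of'),(.03,'search_frame')): print(*find(p,'vial1',z,n),sep='\n')
E
```

```text
[0.63489818 0.03534101 0.25974587]
(0.96, 243, 144, [0.6217, 0.0211, 0.003])
(0.7, 297, 143, [0.6215, 0.0861, 0.003])
(0.66, 296, 50, [0.5152, 0.0822, 0.003])
(0.57, 238, 56, [0.5219, 0.0165, 0.003])
(0.9, 299, 145, [0.62, 0.0857, 0.03])
(0.89, 295, 46, [0.5151, 0.0775, 0.03])
(0.77, 237, 52, [0.521, 0.0172, 0.03])
(0.57, 241, 148, [0.6226, 0.02, 0.03])
(0.41, 314, 103, [0.5732, 0.1005, 0.03])
```

View pics/w5.png

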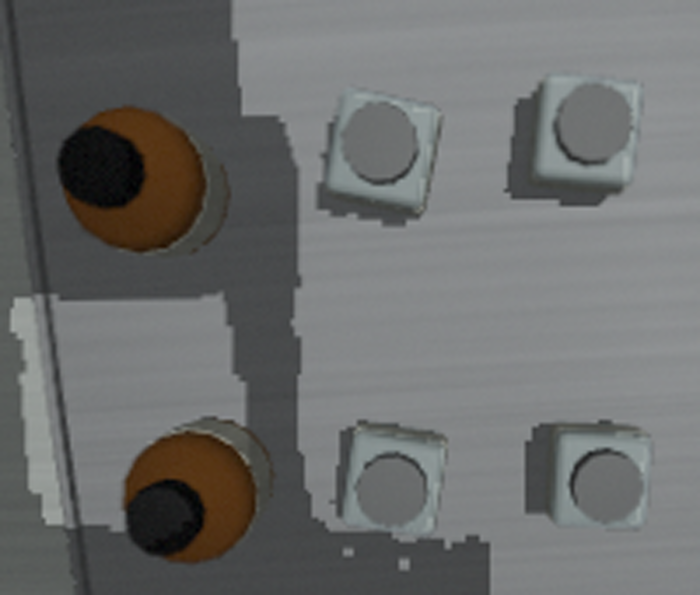

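```bash
python3 - <<'E'
from h import *
p=cam('wrist')
for n,u,v in [('A',303.7,148.6),('B',242,150),('C',238.6,50.6),('D',299.4,44.9)]: print(n,pix2w(p,u,v,.053).round(4))
plan([.62,0.086,.26],-1.5)
E
```

```text
A [0.6204 0.0867 0.053 ]
B [0.6218 0.0215 0.053 ]
C [0.5226 0.0193 0.053 ]
D [0.5172 0.0793 0.053 ]
t 8.70 tcp [0.635  0.0347 0.2603] jaw 89.86 w 0.0854 f [-0.2 -0.3  0.1] q6 -1.58 tilt 0.02
tool x,y world [-1.     0.002  0.   ] [ 0.002  1.    -0.   ]
shift [0.0151 0.0513 0.0003] rows>=1.3
az(total/pi) -0.4924 rows>=12.4 (turn 88.6 world deg) after-turn shift [-0.0509  0.0163  0.0003]
```

Call:
servo_tool([
  [[0.4,0.0075,0.0255,0,0,0,0.039],[0.4,0,0,0,0,0,0.039],[0.4,0,0,0,0,0,0.039],[0.4,0,0,0,0,0,0.039],[0.4,0,0,0,0,0,0.039],[0.4,0,0,0,0,0,0.039],[0.4,0,0,0,0,0,0.039],[0.4,0,0,0,0,0,0.039],[0.4,0,0,0,0,0,0.039],[0.4,0,0,0,0,0,0.039],[0.4,0,0,0,0,0,0.039],[0.4,0,0,0,0,0,0.039]],
])

```text
clock: 9.7
ee_pos: [0.6276, 0.0606, 0.2604]
ee_rot: [2.116, 2.322, 0.0]
ft_force: [-1.2, -0.6, 0.5]
width: 0.0598
```

Call:
servo_tool([
  [[0.4,0,0,0.03,0,0,0.039],[0.4,0,0,0.03,0,0,0],[0.4,0,0,0.03,0,0,0],[0.4,0,0,0,0,0,0]],
])

```text
clock: 10.03
ee_pos: [0.6223, 0.0605, 0.1633]
ee_rot: [-2.241, -2.189, 0.015]
ft_force: [-1.9, 0.5, -0.8]
width: 0.06
```

```bash
python3 - <<'E'
from h import *
p=cam('wrist','w6.png')
print(*find(p,'vial1',.003),sep='\n')
plan([.6204,0.0867,.018],-1.5)
E
```

```text
(0.96, 154, 216, [0.5195, 0.019, 0.003])
(0.82, 258, 213, [0.6208, 0.0201, 0.003])
(0.74, 256, 145, [0.6204, 0.0859, 0.003])
(0.74, 144, 153, [0.5164, 0.0815, 0.003])
t 10.13 tcp [0.6267 0.0609 0.1693] jaw -1.34 w 0.0601 f [-0.3  0.6  0.1] q6 0.05 tilt 0.18
tool x,y world [ 0.023  1.    -0.   ] [ 1.    -0.023 -0.003]
shift [ 0.0256 -0.0064  0.1513] rows>=3.7
az(total/pi) 0.0009 rows>=0.0 (turn -0.2 world deg) after-turn shift [ 0.0256 -0.0064  0.1513]
```

View pics/w6.png

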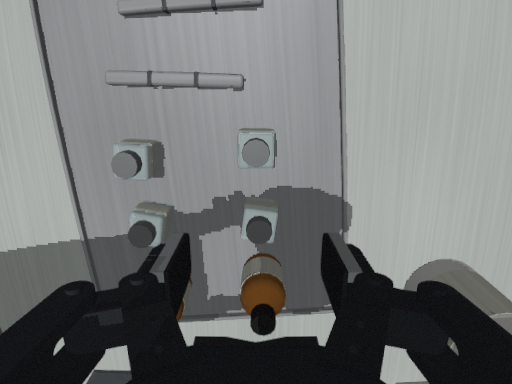

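Call:
servo_tool([
  [[0.4,0.0256,-0.006,0,0,0,0],[0.4,0,0,0.03,0,0,0],[0.4,0,0,0.035,0,0,0],[0.4,0,0,0.035,0,0,0],[0.4,0,0,0.03,0,0,0],[0.4,0,0,0.02,0,0,0],[0.4,0,0,0,0,0,0],[-1,0,0,0,0,0,0],[-1,0,0,0,0,0,0],[-1,0,0,0,0,0,0],[-1,0,0,0,0,0,0],[-1,0,0,0,0,0,0]],
])

```text
clock: 11.13
ee_pos: [0.6257, 0.0877, 0.0241]
ee_rot: [2.243, 2.193, 0.008]
ft_force: [0.4, -0.4, 5.9]
width: 0.0286
```

```bash
python3 - <<'E'
from h import *
plan([.4935-.022,-.25-.035,.22],0)
E
```

```text
t 11.13 tcp [0.6257 0.0877 0.0241] jaw -1.27 w 0.0286 f [ 0.4 -0.4  5.9] q6 0.09 tilt 0.41
tool x,y world [0.022 1.    0.001] [ 1.    -0.022  0.007]
shift [-0.3759 -0.1445 -0.1972] rows>=10.8
az(total/pi) -0.0070 rows>=0.2 (turn 1.3 world deg) after-turn shift [-0.3727 -0.1528 -0.1972]
```

Call:
servo_tool([
  [[-1,0,0,-0.025,0,0,0],[-1,0,0,-0.04,0,0,0],[-1,0,0,-0.04,0,0,0],[-1,0,0,-0.04,0,0,0],[-1,0,0,-0.04,0,0,0],[-1,-0.02,-0.008,0,0,0,0],[-1,-0.032,-0.012,0,0,0,0],[-1,-0.035,-0.0135,0,0,0,0],[-1,-0.035,-0.0135,0,0,0,0],[-1,-0.035,-0.0135,0,0,0,0],[-1,-0.035,-0.0135,0,0,0,0],[-1,-0.035,-0.0135,0,0,0,0]],
])

```text
clock: 12.13
ee_pos: [0.5291, -0.1389, 0.2066]
ee_rot: [2.244, 2.196, 0.001]
ft_force: [0.6, -0.9, -0.1]
width: 0.0284
```

Call:
servo_tool([
  [[-1,-0.035,-0.0135,0,0,0,0],[-1,-0.035,-0.0135,0,0,0,0],[-1,-0.035,-0.0135,0,0,0,0],[-1,-0.032,-0.012,0,0,0,0],[-1,-0.012,-0.005,0,0,0,0],[-1,0,0,0,0,0,0]],
])

```text
clock: 12.63
ee_pos: [0.4681, -0.2881, 0.2064]
ee_rot: [2.249, 2.19, -0.001]
ft_force: [0.8, -0.5, -0.2]
width: 0.0287
```

```bash
python3 - <<'E'
from h import *
p=cam('wrist','w7.png')
plan([.4935-.022,-.25-.035,.08],0)
E
```

```text
t 12.68 tcp [ 0.4687 -0.2862  0.2061] jaw -1.45 w 0.0286 f [ 0.9  0.  -0.5] q6 -0.60 tilt 0.08
tool x,y world [ 0.025  1.    -0.   ] [ 1.    -0.025  0.001]
shift [0.0012 0.0026 0.1261] rows>=3.0
az(total/pi) -0.0080 rows>=0.2 (turn 1.4 world deg) after-turn shift [0.0012 0.0026 0.1261]
```

View pics/w7.png

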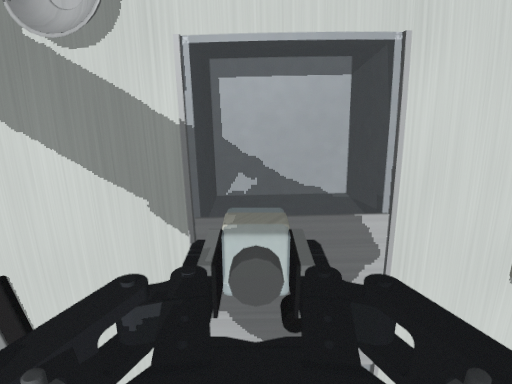

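Call:
servo_tool([
  [[-1,0.012,0.003,0,0,0,0],[-1,0,0,0.03,0,0,0],[-1,0,0,0.04,0,0,0],[-1,0,0,0.036,0,0,0],[-1,0,0,0.02,0,0,0],[-1,0,0,0,0,0,0],[0.3,0,0,0,0,0,0],[0.3,0,0,0,0,0,0],[0.3,0,0,0,0,0,0],[0.3,0,0,0,0,0,0],[0.3,0,0,-0.04,0,0,0],[0.3,0,0,-0.04,0,0,0]],
])

```text
clock: 13.68
ee_pos: [0.4704, -0.2718, 0.1584]
ee_rot: [-2.242, -2.192, 0.002]
ft_force: [1.1, -0.9, 0.4]
width: 0.0555
```

Call:
servo_tool([
  [[0.4,0,0,-0.04,0,0,0],[0.4,0,0,-0.04,0,0,0],[0.4,0,0,0,0,0,0]],
])

```text
clock: 13.93
ee_pos: [0.4779, -0.277, 0.251]
ee_rot: [2.232, 2.182, 0.006]
ft_force: [0.4, -1.1, 0.9]
width: 0.0598
```

```bash
python3 - <<'E'
from h import *
p=cam('wrist','w8.png')
plan([.5172,.055,.17],-5)
E
```

```text
t 13.98 tcp [ 0.4763 -0.276   0.2473] jaw -1.28 w 0.0594 f [-1.3 -0.2 -0.6] q6 -0.58 tilt 0.89
tool x,y world [ 0.022  1.    -0.009] [ 1.    -0.022  0.013]
shift [0.3324 0.0325 0.0749] rows>=8.2
az(total/pi) 0.0207 rows>=0.5 (turn -3.7 world deg) after-turn shift [0.3339 0.0109 0.0749]
```

View pics/w8.png

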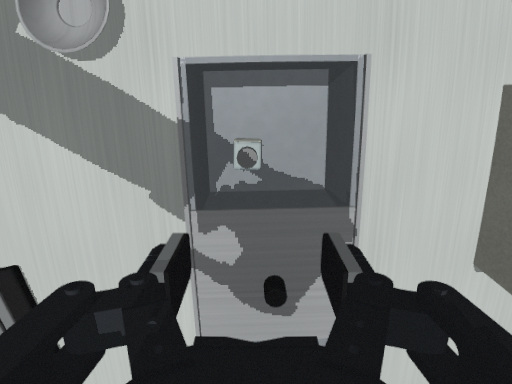

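Call:
servo_tool([
  [[0.4,0.03,0.001,0,0,0,0.0207],[0.4,0.038,0.0013,0,0,0,0],[0.4,0.038,0.0013,0,0,0,0],[0.4,0.038,0.0013,0,0,0,0],[0.4,0.038,0.0013,0,0,0,0],[0.4,0.038,0.0013,0,0,0,0],[0.4,0.038,0.0013,0,0,0,0],[0.4,0.038,0.0013,0.025,0,0,0],[0.4,0.038,0.0013,0.03,0,0,0],[0.4,0,0,0.02,0,0,0],[0.4,0,0,0,0,0,0]],
])

```text
clock: 14.9
ee_pos: [0.5055, 0.052, 0.1661]
ee_rot: [-2.308, -2.122, 0.011]
ft_force: [-1.3, -0.8, -0.5]
width: 0.0599
```

```bash
python3 - <<'E'
from h import *
p=cam('wrist','w9.png')
print(*find(p,'vial1',.003),sep='\n')
plan([.5172,.080,.018],-5)
E
```

```text
(0.81, 269, 141, [0.5185, 0.0804, 0.003])
(0.78, 378, 193, [0.6194, 0.0217, 0.003])
(0.69, 276, 207, [0.5204, 0.0158, 0.003])
t 15.00 tcp [0.5088 0.0502 0.17  ] jaw -4.96 w 0.0599 f [ 1.8 -0.1 -0.2] q6 0.10 tilt 0.14
tool x,y world [ 0.087  0.996 -0.001] [ 0.996 -0.087 -0.002]
shift [0.0305 0.0062 0.1519] rows>=3.7
az(total/pi) 0.0002 rows>=0.0 (turn -0.0 world deg) after-turn shift [0.0305 0.0062 0.1519]
```

View pics/w9.png

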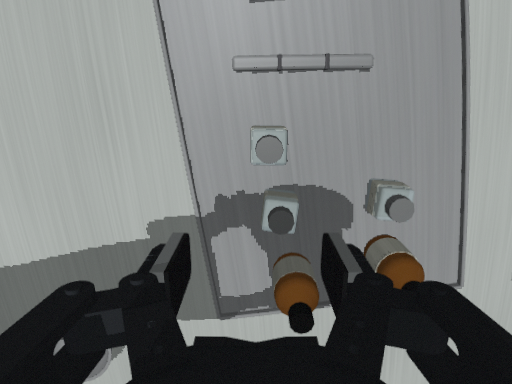

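Call:
servo_tool([
  [[0.4,0.0305,0.007,0,0,0,0],[0.4,0,0,0.03,0,0,0],[0.4,0,0,0.035,0,0,0],[0.4,0,0,0.035,0,0,0],[0.4,0,0,0.03,0,0,0],[0.4,0,0,0.022,0,0,0],[0.4,0,0,0,0,0,0],[-1,0,0,0,0,0,0],[-1,0,0,0,0,0,0],[-1,0,0,0,0,0,0],[-1,0,0,0,0,0,0],[-1,0,0,0,0,0,0]],
])

```text
clock: 16.0
ee_pos: [0.5223, 0.0799, 0.0214]
ee_rot: [2.313, 2.12, 0.007]
ft_force: [0.3, -1.4, 6.7]
width: 0.0285
```

```bash
python3 - <<'E'
from h import *
plan([.4935+.022,-.275,.2],0)
E
```

```text
t 16.00 tcp [0.5223 0.0799 0.0214] jaw -4.99 w 0.0285 f [ 0.3 -1.4  6.7] q6 0.16 tilt 0.35
tool x,y world [0.087 0.996 0.001] [ 0.996 -0.087  0.006]
shift [-0.3541  0.0251 -0.1786] rows>=9.5
az(total/pi) -0.0277 rows>=0.7 (turn 5.0 world deg) after-turn shift [-0.3549 -0.0057 -0.1786]
```

Call:
servo_tool([
  [[-1,0,0,-0.025,0,0,0],[-1,0,0,-0.04,0,0,0],[-1,0,0,-0.04,0,0,0],[-1,0,0,-0.04,0,0,0],[-1,0,0,-0.035,0,0,-0.0277],[-1,-0.02,-0.0006,0,0,0,0],[-1,-0.034,-0.0006,0,0,0,0],[-1,-0.037,-0.0006,0,0,0,0],[-1,-0.037,-0.0006,0,0,0,0],[-1,-0.037,-0.0006,0,0,0,0],[-1,-0.037,-0.0006,0,0,0,0],[-1,-0.037,-0.0006,0,0,0,0]],
])

```text
clock: 17.0
ee_pos: [0.5149, -0.1606, 0.1997]
ee_rot: [2.22, 2.22, 0.001]
ft_force: [0.1, 0.5, -0.5]
width: 0.0284
```

Call:
servo_tool([
  [[-1,-0.037,-0.0006,0,0,0,0],[-1,-0.037,-0.0006,0,0,0,0],[-1,-0.03,-0.0006,0,0,0,0],[-1,-0.012,0,0,0,0,0],[-1,0,0,0,0,0,0],[-1,0,0,0,0,0,0]],
])

```text
clock: 17.5
ee_pos: [0.5131, -0.2745, 0.1988]
ee_rot: [-2.223, -2.219, -0.001]
ft_force: [-0.5, -0.2, -0.4]
width: 0.029
```

```bash
python3 - <<'E'
from h import *
plan([.4935+.022,-.275,.08],0)
E
```

```text
t 17.50 tcp [ 0.5131 -0.2745  0.1988] jaw -0.08 w 0.0290 f [-0.5 -0.2 -0.4] q6 -0.57 tilt 0.06
tool x,y world [0.001 1.    0.001] [ 1.    -0.001  0.   ]
shift [-0.0006  0.0024  0.1188] rows>=2.9
az(total/pi) -0.0005 rows>=0.0 (turn 0.1 world deg) after-turn shift [-0.0006  0.0024  0.1188]
```

Call:
servo_tool([
  [[-1,0,0.004,0,0,0,0],[-1,0,0,0.03,0,0,0],[-1,0,0,0.038,0,0,0],[-1,0,0,0.032,0,0,0],[-1,0,0,0.018,0,0,0],[-1,0,0,0,0,0,0],[0.1,0,0,0,0,0,0],[0.1,0,0,0,0,0,0],[0.1,0,0,0,0,0,0],[0.1,0,0,0,0,0,0],[0.1,0,0,-0.04,0,0,0],[0.1,0,0,-0.04,0,0,0]],
])

```text
clock: 18.5
ee_pos: [0.5153, -0.2737, 0.1595]
ee_rot: [-2.217, -2.217, 0.002]
ft_force: [0.5, -1.3, 0.2]
width: 0.0473
```

Call:
servo_tool([
  [[0.4,0,0,-0.04,0,0,0],[0.4,0,0,-0.04,0,0,0],[0.4,0,0,0,0,0,0]],
])

```text
clock: 18.75
ee_pos: [0.5231, -0.2786, 0.2529]
ee_rot: [2.207, 2.207, 0.007]
ft_force: [1.8, -1.2, 1.9]
width: 0.0596
```

```bash
python3 - <<'E'
from h import *
p=cam('wrist','w10.png')
plan([.5215,-.01,.17],-11)
E
```

```text
t 18.80 tcp [ 0.5214 -0.2775  0.249 ] jaw -0.01 w 0.0599 f [ 0.2  0.1 -0.3] q6 -0.56 tilt 0.90
tool x,y world [ 0.     1.    -0.008] [ 1.    -0.     0.013]
shift [ 0.2682 -0.001   0.0768] rows>=6.7
az(total/pi) 0.0611 rows>=1.5 (turn -11.0 world deg) after-turn shift [ 0.2631 -0.0521  0.0768]
```

View pics/w10.png

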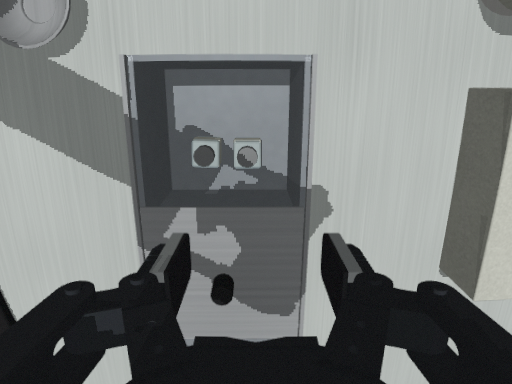

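Call:
servo_tool([
  [[0.4,0.02,0,0,0,0,0.0305],[0.4,0.02,0,0,0,0,0.0305],[0.4,0.037,-0.008,0,0,0,0],[0.4,0.037,-0.008,0,0,0,0],[0.4,0.037,-0.008,0,0,0,0],[0.4,0.037,-0.008,0,0,0,0],[0.4,0.037,-0.008,0.02,0,0,0],[0.4,0.037,-0.008,0.03,0,0,0],[0.4,0,0,0.02,0,0,0],[0.4,0,0,0,0,0,0],[0.4,0,0,0,0,0,0]],
])

```text
clock: 19.72
ee_pos: [0.5132, -0.0138, 0.1741]
ee_rot: [-2.421, -1.999, 0.004]
ft_force: [-0.2, 0.3, 0.2]
width: 0.0595
```

```bash
python3 - <<'E'
from h import *
p=cam('wrist','w11.png')
print(*find(p,'vial1',.003),sep='\n')
print(*find(p,'bottle1',.003),sep='\n')
plan([.5215,.018,.018],-11)
E
```

```text
(0.79, 365, 113, [0.6217, 0.0209, 0.003])
(0.63, 259, 133, [0.5217, 0.0201, 0.003])
(0.68, 286, 200, [0.5356, -0.0489, 0.003])
(0.66, 374, 174, [0.6248, -0.0397, 0.003])
t 19.87 tcp [ 0.516  -0.0153  0.1769] jaw -11.07 w 0.0596 f [ 0.5  0.1 -0.4] q6 0.08 tilt 0.18
tool x,y world [0.192 0.981 0.   ] [ 0.981 -0.192  0.003]
shift [ 0.0337 -0.0015  0.1589] rows>=3.9
az(total/pi) -0.0004 rows>=0.0 (turn 0.1 world deg) after-turn shift [ 0.0337 -0.0014  0.1589]
```

View pics/w11.png

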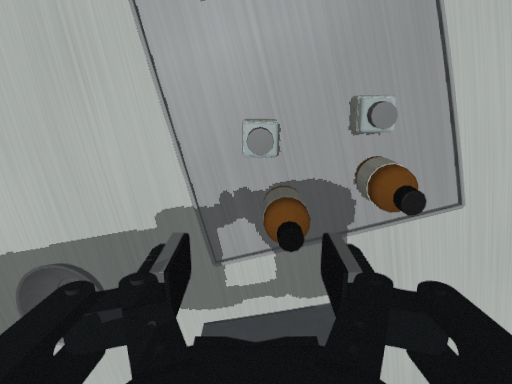

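Call:
servo_tool([
  [[0.4,0.035,-0.001,0,0,0,0],[0.4,0,0,0.03,0,0,0],[0.4,0,0,0.04,0,0,0],[0.4,0,0,0.04,0,0,0],[0.4,0,0,0.03,0,0,0],[0.4,0,0,0.018,0,0,0],[0.4,0,0,0,0,0,0],[-1,0,0,0,0,0,0],[-1,0,0,0,0,0,0],[-1,0,0,0,0,0,0],[-1,0,0,0,0,0,0],[-1,0,0,0,0,0,0]],
])

```text
clock: 20.87
ee_pos: [0.523, 0.02, 0.0199]
ee_rot: [2.421, 1.996, 0.006]
ft_force: [-0.3, -1.2, 7.5]
width: 0.029
```

```bash
python3 - <<'E'
from h import *
plan([.4935-.022,-.22,.2],0)
E
```

```text
t 20.87 tcp [0.523  0.02   0.0199] jaw -10.98 w 0.0290 f [-0.3 -1.2  7.5] q6 0.15 tilt 0.33
tool x,y world [0.191 0.982 0.001] [ 0.982 -0.191  0.006]
shift [-0.2453 -0.0038 -0.1803] rows>=7.3
az(total/pi) -0.0610 rows>=1.5 (turn 11.0 world deg) after-turn shift [-0.2401 -0.0505 -0.1803]
```

Call:
servo_tool([
  [[-1,0,0,-0.025,0,0,0],[-1,0,0,-0.04,0,0,0],[-1,0,0,-0.04,0,0,0],[-1,0,0,-0.04,0,0,-0.0305],[-1,0,0,-0.035,0,0,-0.0305],[-1,-0.02,-0.004,0,0,0,0],[-1,-0.035,-0.0075,0,0,0,0],[-1,-0.037,-0.0078,0,0,0,0],[-1,-0.037,-0.0078,0,0,0,0],[-1,-0.037,-0.0078,0,0,0,0],[-1,-0.037,-0.0078,0,0,0,0],[-1,-0.025,-0.005,0,0,0,0]],
])

```text
clock: 21.87
ee_pos: [0.4717, -0.2105, 0.1983]
ee_rot: [2.221, 2.218, -0.001]
ft_force: [1.2, -0.7, -0.2]
width: 0.0285
```

Call:
servo_tool([
  [[-1,-0.012,-0.003,0,0,0,0],[-1,0,0,0,0,0,0],[-1,0,0,0,0,0,0]],
])

```text
clock: 22.12
ee_pos: [0.4694, -0.2193, 0.1975]
ee_rot: [-2.223, -2.219, -0.001]
ft_force: [0.7, 0.6, -0.4]
width: 0.0286
```

```bash
python3 - <<'E'
from h import *
plan([.4935-.022,-.22,.08],0)
E
```

```text
t 22.12 tcp [ 0.4694 -0.2193  0.1975] jaw -0.09 w 0.0286 f [ 0.7  0.6 -0.4] q6 -0.52 tilt 0.05
tool x,y world [0.002 1.    0.001] [ 1.    -0.002  0.   ]
shift [-0.0008  0.0021  0.1175] rows>=2.8
az(total/pi) -0.0005 rows>=0.0 (turn 0.1 world deg) after-turn shift [-0.0008  0.0021  0.1175]
```

Call:
servo_tool([
  [[-1,0,0.003,0,0,0,0],[-1,0,0,0.03,0,0,0],[-1,0,0,0.038,0,0,0],[-1,0,0,0.032,0,0,0],[-1,0,0,0.018,0,0,0],[-1,0,0,0,0,0,0],[0.1,0,0,0,0,0,0],[0.1,0,0,0,0,0,0],[0.1,0,0,0,0,0,0],[0.1,0,0,0,0,0,0],[0.1,0,0,-0.04,0,0,0],[0.1,0,0,-0.04,0,0,0]],
])

```text
clock: 23.12
ee_pos: [0.4704, -0.2184, 0.1583]
ee_rot: [-2.217, -2.217, 0.003]
ft_force: [0.9, -0.4, 0.5]
width: 0.0469
```

Call:
servo_tool([
  [[0.4,0,0,-0.04,0,0,0],[0.4,0,0,-0.03,0,0,0],[0.4,0,0,0,0,0,0]],
])

```text
clock: 23.37
ee_pos: [0.4777, -0.2226, 0.239]
ee_rot: [2.209, 2.209, 0.008]
ft_force: [0.8, -0.5, 0.5]
width: 0.0598
```

```bash
python3 - <<'E'
from h import *
p=cam('wrist','w12.png')
plan([.621,-.01,.17],-7)
E
```

```text
t 23.42 tcp [ 0.476  -0.2216  0.2356] jaw -0.01 w 0.0599 f [ 0.   0.  -0.7] q6 -0.52 tilt 0.73
tool x,y world [ 0.     1.    -0.006] [ 1.    -0.     0.011]
shift [0.2121 0.1442 0.0659] rows>=6.3
az(total/pi) 0.0388 rows>=1.0 (turn -7.0 world deg) after-turn shift [0.228  0.1174 0.0659]
```

View pics/w12.png

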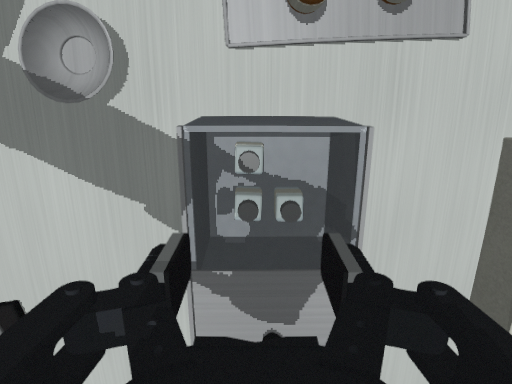

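Call:
servo_tool([
  [[0.4,0.02,0.01,0,0,0,0.0388],[0.4,0.034,0.018,0,0,0,0],[0.4,0.035,0.018,0,0,0,0],[0.4,0.035,0.018,0,0,0,0],[0.4,0.035,0.018,0,0,0,0],[0.4,0.035,0.018,0,0,0,0],[0.4,0.034,0.018,0.02,0,0,0],[0.4,0,0,0.03,0,0,0],[0.4,0,0,0.012,0,0,0],[0.4,0,0,0,0,0,0],[0.4,0,0,0,0,0,0]],
])

```text
clock: 24.33
ee_pos: [0.6123, -0.0082, 0.1665]
ee_rot: [-2.351, -2.079, 0.005]
ft_force: [-0.3, 0.8, -0.1]
width: 0.0596
```

```bash
python3 - <<'E'
from h import *
p=cam('wrist','w13.png')
print(*find(p,'vial1',.003),sep='\n')
print(*find(p,'bottle1',.003),sep='\n')
plan([.6215,.021,.018],-7)
E
```

```text
(0.84, 262, 139, [0.6204, 0.0214, 0.003])
(0.62, 182, 223, [0.532, -0.051, 0.003])
(0.59, 272, 202, [0.6229, -0.0392, 0.003])
t 24.48 tcp [ 0.615  -0.0088  0.1698] jaw -7.09 w 0.0595 f [0.5 0.8 0.4] q6 0.04 tilt 0.16
tool x,y world [0.123 0.992 0.   ] [ 0.992 -0.123  0.003]
shift [0.0303 0.0024 0.1518] rows>=3.7
az(total/pi) -0.0005 rows>=0.0 (turn 0.1 world deg) after-turn shift [0.0303 0.0024 0.1518]
```

View pics/w13.png

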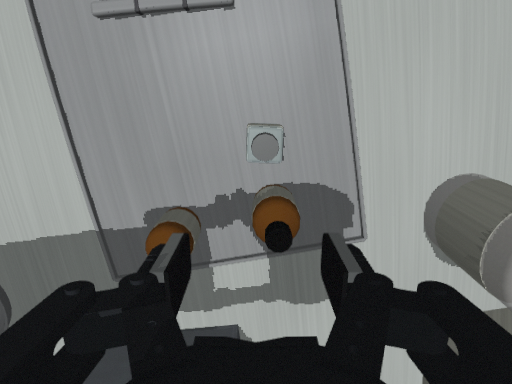

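Call:
servo_tool([
  [[0.4,0.034,0.002,0,0,0,0],[0.4,0,0,0.03,0,0,0],[0.4,0,0,0.04,0,0,0],[0.4,0,0,0.037,0,0,0],[0.4,0,0,0.027,0,0,0],[0.4,0,0,0.016,0,0,0],[0.4,0,0,0,0,0,0],[-1,0,0,0,0,0,0],[-1,0,0,0,0,0,0],[-1,0,0,0,0,0,0],[-1,0,0,0,0,0,0],[-1,0,0,0,0,0,0]],
])

```text
clock: 25.48
ee_pos: [0.6231, 0.0257, 0.0211]
ee_rot: [2.35, 2.079, 0.006]
ft_force: [-0.4, 0.2, 6.5]
width: 0.0282
```

```bash
python3 - <<'E'
from h import *
plan([.4935+.024,-.22,.2],0)
E
```

```text
t 25.48 tcp [0.6231 0.0257 0.0211] jaw -6.99 w 0.0282 f [-0.4  0.2  6.5] q6 0.09 tilt 0.33
tool x,y world [0.122 0.993 0.   ] [ 0.993 -0.122  0.006]
shift [-0.2566 -0.0739 -0.1794] rows>=7.7
az(total/pi) -0.0388 rows>=1.0 (turn 7.0 world deg) after-turn shift [-0.2457 -0.1045 -0.1794]
```

Call:
servo_tool([
  [[-1,0,0,-0.025,0,0,0],[-1,0,0,-0.04,0,0,0],[-1,0,0,-0.04,0,0,0],[-1,0,0,-0.04,0,0,0],[-1,0,0,-0.035,0,0,-0.0388],[-1,-0.02,-0.008,0,0,0,0],[-1,-0.035,-0.015,0,0,0,0],[-1,-0.037,-0.0158,0,0,0,0],[-1,-0.037,-0.0158,0,0,0,0],[-1,-0.037,-0.0158,0,0,0,0],[-1,-0.037,-0.0158,0,0,0,0],[-1,-0.03,-0.012,0,0,0,0]],
])

```text
clock: 26.48
ee_pos: [0.5206, -0.2092, 0.1988]
ee_rot: [2.221, 2.22, -0.001]
ft_force: [0.5, 0.1, -0.2]
width: 0.0287
```

Call:
servo_tool([
  [[-1,-0.012,-0.006,0,0,0,0],[-1,0,0,0,0,0,0],[-1,0,0,0,0,0,0]],
])

```text
clock: 26.73
ee_pos: [0.516, -0.2191, 0.1984]
ee_rot: [2.224, 2.219, 0.002]
ft_force: [0.5, 0.5, -0.0]
width: 0.0287
```

```bash
python3 - <<'E'
from h import *
plan([.4935+.024,-.22,.08],0)
E
```

```text
t 26.73 tcp [ 0.516  -0.2191  0.1984] jaw -0.12 w 0.0287 f [ 0.5  0.5 -0. ] q6 -0.48 tilt 0.07
tool x,y world [0.002 1.    0.001] [ 1.    -0.002  0.001]
shift [-0.001   0.0014  0.1184] rows>=2.8
az(total/pi) -0.0007 rows>=0.0 (turn 0.1 world deg) after-turn shift [-0.001   0.0014  0.1184]
```

Call:
servo_tool([
  [[-1,0,0.003,0,0,0,0],[-1,0,0,0.03,0,0,0],[-1,0,0,0.038,0,0,0],[-1,0,0,0.032,0,0,0],[-1,0,0,0.018,0,0,0],[-1,0,0,0,0,0,0],[0.1,0,0,0,0,0,0],[0.1,0,0,0,0,0,0],[0.1,0,0,0,0,0,0],[0.1,0,0,0,0,0,0],[0.1,0,0,-0.04,0,0,0],[0.1,0,0,-0.04,0,0,0]],
])

```text
clock: 27.73
ee_pos: [0.517, -0.2179, 0.159]
ee_rot: [-2.218, -2.217, 0.003]
ft_force: [1.8, -1.0, -0.5]
width: 0.0475
```

Call:
servo_tool([
  [[0.4,0,0,-0.04,0,0,0],[0.4,0,0,-0.02,0,0,0],[0.4,0,0,0,0,0,0],[0.4,0,0,0,0,0,0]],
])

```text
clock: 28.07
ee_pos: [0.5207, -0.22, 0.2236]
ee_rot: [2.217, 2.217, 0.003]
ft_force: [-0.5, -0.7, -0.1]
width: 0.0597
```

```bash
python3 - <<'E'
from h import *
p=cam('wrist','w14.png'); p=cam('top','t14.png')
plan([.4925,-.3818,.2],0)
E
```

```text
t 28.17 tcp [ 0.5184 -0.2187  0.2197] jaw -0.01 w 0.0597 f [0.2 0.2 0. ] q6 -0.48 tilt 0.05
tool x,y world [0. 1. 0.] [ 1.    -0.    -0.001]
shift [-0.1631 -0.0258  0.0196] rows>=4.0
az(total/pi) -0.0001 rows>=0.0 (turn 0.0 world deg) after-turn shift [-0.1631 -0.0259  0.0196]
```

View pics/w14.png

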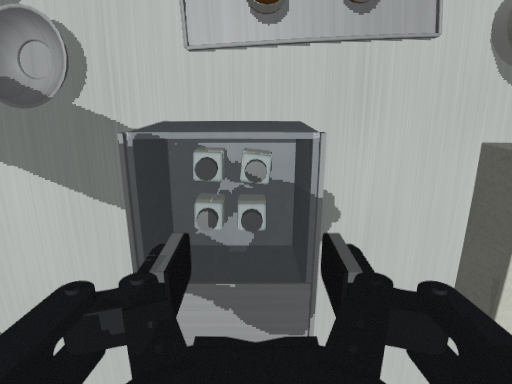

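View pics/t14.png

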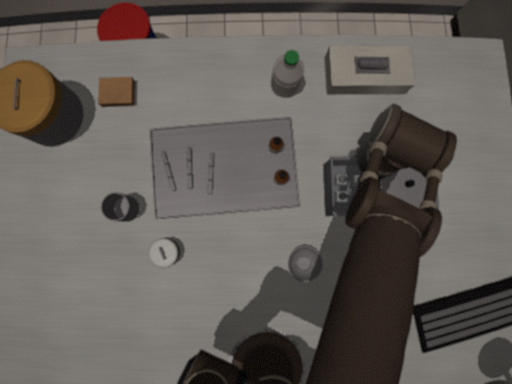

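Call:
servo_tool([
  [[0.4,-0.035,-0.006,0,0,0,0],[0.4,-0.035,-0.006,0,0,0,0],[0.4,-0.035,-0.006,0,0,0,0],[0.4,-0.035,-0.005,0,0,0,0],[0.4,-0.023,-0.003,0,0,0,0],[0.4,0,0,0.03,0,0,0],[0.4,0,0,0.03,0,0,0],[0.4,0,0,0.02,0,0,0],[0.4,0,0,0.012,0,0,0],[0.4,0,0,0,0,0,0],[0.4,0,0,0,0,0,0]],
])

```text
clock: 29.08
ee_pos: [0.4923, -0.3812, 0.1265]
ee_rot: [-2.219, -2.219, 0.0]
ft_force: [0.2, 0.5, 0.3]
width: 0.0597
```

```bash
python3 - <<'E'
from h import *
p=cam('wrist','w15.png')
plan([.4925,-.3818,.12],0)
E
```

```text
t 29.13 tcp [ 0.4934 -0.3821  0.1282] jaw 0.01 w 0.0597 f [ 0.7 -0.8 -0.2] q6 -0.73 tilt 0.01
tool x,y world [-0.  1. -0.] [1. 0. 0.]
shift [ 0.0003 -0.0009  0.0082] rows>=0.2
az(total/pi) 0.0001 rows>=0.0 (turn -0.0 world deg) after-turn shift [ 0.0003 -0.0009  0.0082]
```

View pics/w15.png

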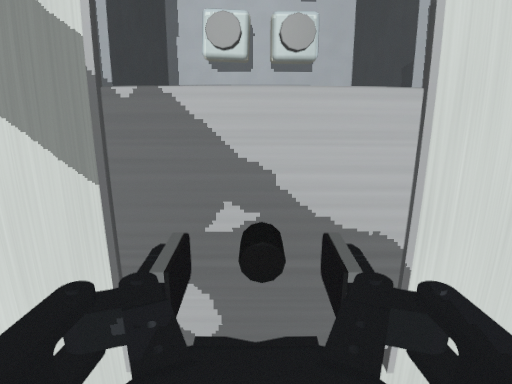

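Knob is at about (262,252), midway between the fingers. Lower, pinch, push +y.

Call:
servo_tool([
  [[0.4,0,0,0.006,0,0,0],[-1,0,0,0,0,0,0],[-1,0,0,0,0,0,0],[-1,0,0,0,0,0,0],[-1,0,0,0,0,0,0],[-1,0,0,0,0,0,0],[-1,0,0,0,0,0,0]],
])

```text
clock: 29.72
ee_pos: [0.4949, -0.3825, 0.1233]
ee_rot: [2.219, 2.218, 0.003]
ft_force: [5.7, 0.6, 2.1]
width: 0.018
```

Call:
servo_tool([
  [[-1,0.005,0,0,0,0,0],[-1,0.012,0,0,0,0,0],[-1,0.015,0,0,0,0,0],[-1,0.015,0,0,0,0,0],[-1,0.015,0,0,0,0,0],[-1,0.015,0,0,0,0,0],[-1,0.015,0,0,0,0,0],[-1,0.012,0,0,0,0,0],[-1,0.009,0,0,0,0,0],[-1,0.006,0,0,0,0,0],[-1,0.003,0,0,0,0,0],[-1,0.003,0,0,0,0,0]],
])

```text
clock: 30.72
ee_pos: [0.4953, -0.258, 0.1233]
ee_rot: [2.217, 2.218, 0.002]
ft_force: [5.3, -1.3, 0.7]
width: 0.0178
```

Call:
servo_tool([
  [[-1,0.003,0,0,0,0,0],[-1,0.003,0,0,0,0,0],[-1,0.003,0,0,0,0,0],[-1,0,0,0,0,0,0]],
])

```text
clock: 31.05
ee_pos: [0.4954, -0.254, 0.1234]
ee_rot: [2.208, 2.215, -0.008]
ft_force: [5.2, -14.3, -5.7]
width: 0.0181
```

Call:
servo_tool([
  [[-1,0.003,0,0,0,0,0],[-1,0.003,0,0,0,0,0],[-1,0,0,0,0,0,0],[-1,0,0,0,0,0,0]],
])

```text
clock: 31.38
ee_pos: [0.4954, -0.2539, 0.1234]
ee_rot: [2.201, 2.211, -0.018]
ft_force: [3.6, -28.6, -10.9]
width: 0.0178
```

Call:
servo_tool([
  [[-1,-0.01,0,0,0,0,0],[0.3,0,0,0,0,0,0],[0.3,0,0,0,0,0,0],[0.3,0,0,0,0,0,0],[0.3,0,0,0,0,0,0],[0.3,0,0,-0.03,0,0,0],[0.3,0,0,-0.04,0,0,0],[0.3,0,0,-0.04,0,0,0],[0.3,0.02,0,0,0,0,0],[0.3,0,0,0,0,0,0]],
])

```text
clock: 32.22
ee_pos: [0.4945, -0.2305, 0.2355]
ee_rot: [2.217, 2.22, 0.004]
ft_force: [-1.3, 0.1, -1.0]
width: 0.0555
```

```bash
python3 - <<'E'
from h import *
p=cam('wrist','w16.png')
for o,z in [('box_mouth',.11),('cover_knob',.128)]: print(o,find(p,o,z))
p=cam('top','t16.png')
for o,z in [('box_mouth',.11),('cover_knob',.128)]: print(o,find(p,o,z))
print('tin',pix2w(p,25,95,.1),pix2w(p,25,95,.2),'r',pix2w(p,60,95,.2),'blk',pix2w(p,115,92,.04), pix2w(p,98,105,.04), 'mug?',pix2w(p,15,310,.05))
print(*find(p,'case1',.009),sep='\n')
plan([.56,.2,.2],90)
E
```

```text
box_mouth [(0.6, 256, 208, [0.4953, -0.2531, 0.11])]
cover_knob [(0.59, 254, 215, [0.4934, -0.2528, 0.128])]
box_mouth [(0.88, 361, 189, [0.4847, -0.2576, 0.11]), (0.43, 279, 179, [0.5153, -0.0432, 0.11])]
cover_knob [(0.77, 364, 184, [0.4953, -0.2608, 0.128])]
tin [0.77270966 0.65569722 0.1       ] [0.73614001 0.59733094 0.2       ] r [0.73088022 0.50279462 0.2       ] blk [0.7897219  0.41444136 0.04      ] [0.75278641 0.4636684  0.04      ] mug? [0.17397777 0.69844473 0.05      ]
(0.68, 169, 172, [0.5576, 0.2632, 0.009])
(0.62, 212, 173, [0.5493, 0.1393, 0.009])
(0.59, 191, 164, [0.5785, 0.2, 0.009])
(0.25, 283, 178, [0.5305, -0.0621, 0.009])
t 32.57 tcp [ 0.4922 -0.232   0.2305] jaw -0.02 w 0.0557 f [ 0.5  0.6 -0.5] q6 -0.52 tilt 0.16
tool x,y world [0.    1.    0.001] [ 1.    -0.    -0.003]
shift [0.432  0.0677 0.0308] rows>=10.5
az(total/pi) 0.4999 rows>=12.6 (turn -90.0 world deg) after-turn shift [ 0.0679 -0.432   0.0308]
```

View pics/w16.png

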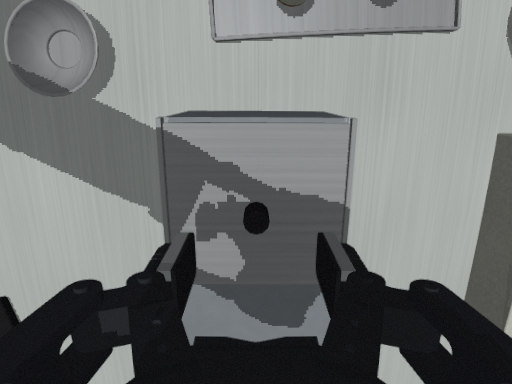

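View pics/t16.png

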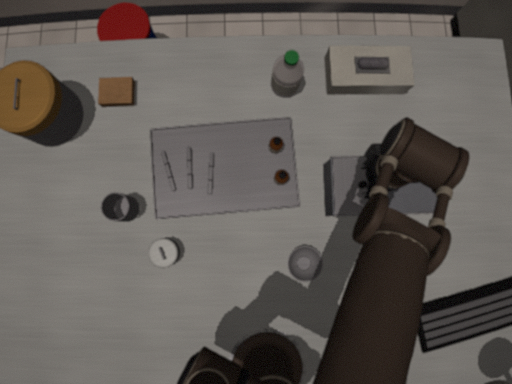

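Call:
servo_tool([
  [[0.1,0.02,0.006,0,0,0,0],[0.1,0.037,0.011,0,0,0,0],[0.1,0.038,0.0115,0,0,0,0],[0.1,0.038,0.0115,0,0,0,0],[0.1,0.038,0.0115,0,0,0,0],[0.1,0.038,0.0115,0,0,0,0],[0.1,0.038,0.0115,0,0,0,0],[0.1,0.038,0.0115,0,0,0,0],[0.1,0.038,0.0115,0,0,0,0],[0.1,0.038,0.0115,0,0,0,0],[0.1,0.038,0.0115,0,0,0,0],[0.1,0.03,0.008,0,0,0,-0.03]],
])

```text
clock: 33.57
ee_pos: [0.622, 0.1995, 0.2309]
ee_rot: [-2.111, -2.325, 0.001]
ft_force: [0.6, -0.4, 0.0]
width: 0.047
```

Call:
servo_tool([
  [[0.1,0,0,0,0,0,-0.0392],[0.1,0,0,0,0,0,-0.0392],[0.1,0,0,0,0,0,-0.0392],[0.1,0,0,0,0,0,-0.0392],[0.1,0,0,0,0,0,-0.0392],[0.1,0,0,0,0,0,-0.0392],[0.1,0,0,0,0,0,-0.0392],[0.1,0,0,0,0,0,-0.0392],[0.1,0,0,0,0,0,-0.0392],[0.1,0,0,0,0,0,-0.0392],[0.1,0,0,0,0,0,-0.0392],[0.1,0,0,0,0,0,-0.0392]],
])

```text
clock: 34.57
ee_pos: [0.6214, 0.1964, 0.2307]
ee_rot: [0.011, -3.14, 0.001]
ft_force: [0.1, 0.2, 0.6]
width: 0.0468
```

Call:
servo_tool([
  [[0.1,0,0,0,0,0,0],[0.1,0,0,0,0,0,0]],
])

```text
clock: 34.73
ee_pos: [0.6214, 0.1965, 0.231]
ee_rot: [-0.004, -3.14, 0.001]
ft_force: [0.2, -0.7, 0.2]
width: 0.0473
```

```bash
python3 - <<'E'
from h import *
p=cam('wrist','w17.png')
print(*find(p,'case1',.009),sep='\n')
g=cv2.cvtColor(p['image'],cv2.COLOR_BGR2GRAY)
plan([.56,.2,.2],90)
E
```

```text
(0.84, 208, 96, [0.5523, 0.1474, 0.009])
(0.63, 322, 105, [0.5623, 0.2693, 0.009])
(0.57, 268, 110, [0.5668, 0.2115, 0.009])
(0.28, 436, 4, [0.4586, 0.3829, 0.009])
t 34.83 tcp [0.6215 0.1967 0.2314] jaw 89.91 w 0.0470 f [-0.   0.7  0.4] q6 -1.33 tilt 0.06
tool x,y world [-1.     0.002  0.001] [ 0.002  1.    -0.   ]
shift [0.0615 0.0032 0.0314] rows>=1.7
az(total/pi) -0.0005 rows>=0.0 (turn 0.1 world deg) after-turn shift [0.0615 0.0033 0.0314]
```

View pics/w17.png

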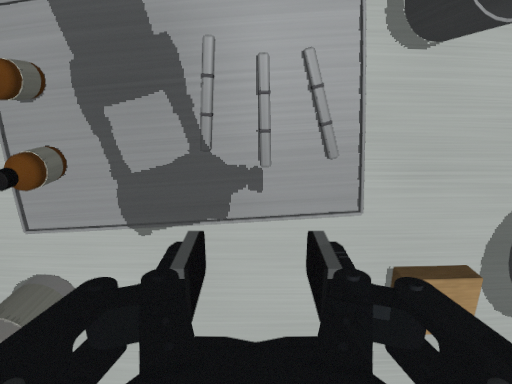

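```bash
python3 - <<'E'
from h import *
p=cam('wrist')
for n,a,b in [('a',(208.5,37),(206,150)),('b',(263,54),(265,165)),('c',(309,48.5),(335,158))]:
    A=pix2w(p,*a,.015);B=pix2w(p,*b,.015);d=B-A;L=np.linalg.norm(d);print(n,A.round(4),B.round(4),'c',((A+B)/2).round(4),'L',L.round(4),'yaw %.2f'%np.degrees(np.arctan2(d[1],d[0])),'grasp',(A+d/L*.016).round(4))
E
```

```text
a [0.4946 0.1507 0.015 ] [0.6097 0.1441 0.015 ] c [0.5521 0.1474 0.015 ] L 0.1152 yaw -3.28 grasp [0.5106 0.1498 0.015 ]
b [0.5113 0.2056 0.015 ] [0.6264 0.2083 0.015 ] c [0.5688 0.207  0.015 ] L 0.1152 yaw 1.32 grasp [0.5273 0.206  0.015 ]
c [0.5058 0.2523 0.015 ] [0.6186 0.285  0.015 ] c [0.5622 0.2686 0.015 ] L 0.1175 yaw 16.17 grasp [0.5211 0.2567 0.015 ]
```

Call:
servo_tool([
  [[0,0.032,0.003,0.02,0,0,-0.0072],[0,0.032,0.003,0.03,0,0,0],[0,0.031,0.003,0.03,0,0,0],[0,0,0,0.03,0,0,0],[0,0,0,0.02,0,0,0],[0,0,0,0,0,0,0],[0,0,0,0,0,0,0],[0,0,0,0,0,0,0]],
])

```text
clock: 35.55
ee_pos: [0.531, 0.2046, 0.1062]
ee_rot: [-0.036, 3.139, 0.001]
ft_force: [1.2, -0.5, 0.3]
width: 0.0427
```

```bash
python3 - <<'E'
from h import *
p=cam('wrist','w18.png')
print(*find(p,'case1',.009),sep='\n')
plan([.527,.206,.006],91.3)
E
```

```text
(0.7, 257, 232, [0.5642, 0.2076, 0.009])
(0.69, 179, 214, [0.5514, 0.1475, 0.009])
t 35.65 tcp [0.5316 0.2048 0.1069] jaw 91.33 w 0.0429 f [ 0.5  0.2 -0.1] q6 -1.30 tilt 0.26
tool x,y world [-1.    -0.023 -0.004] [-0.023  1.     0.001]
shift [0.005  0.0012 0.1009] rows>=2.4
az(total/pi) 0.0002 rows>=0.0 (turn -0.0 world deg) after-turn shift [0.005  0.0012 0.1009]
```

View pics/w18.png

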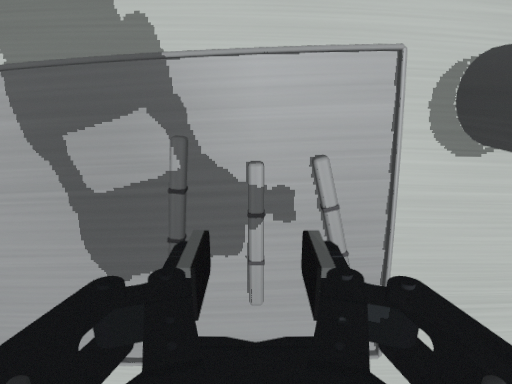

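Call:
servo_tool([
  [[0,0.004,0.001,0.03,0,0,0],[0,0,0,0.03,0,0,0],[0,0,0,0.02,0,0,0],[0,0,0,0.012,0,0,0],[0,0,0,0.006,0,0,0],[0,0,0,0,0,0,0],[0,0,0,0,0,0,0]],
])

```text
clock: 36.23
ee_pos: [0.5266, 0.2055, 0.0078]
ee_rot: [-0.037, 3.139, 0.001]
ft_force: [0.9, 0.5, 0.5]
width: 0.0427
```

Call:
servo_tool([
  [[-1,0,0,0,0,0,0],[-1,0,0,0,0,0,0],[-1,0,0,0,0,0,0],[-1,0,0,0,0,0,0],[-1,0,0,0,0,0,0],[-1,0,0,0,0,0,0],[-1,0,0,-0.02,0,0,0],[-1,0,0,-0.035,0,0,0],[-1,0,0,-0.04,0,0,0],[-1,0,0,-0.04,0,0,0],[-1,0,0,-0.04,0,0,0]],
])

```text
clock: 37.15
ee_pos: [0.5245, 0.2049, 0.1832]
ee_rot: [0.037, -3.141, 0.0]
ft_force: [1.0, -0.4, -0.3]
width: 0.0096
```

```bash
python3 - <<'E'
from h import *
p=cam('wrist','w19.png')
plan([.461,.387,.27],91.3)
E
```

```text
t 37.20 tcp [0.5305 0.2069 0.1928] jaw 91.38 w 0.0098 f [2.1 0.6 4.5] q6 -1.30 tilt 0.87
tool x,y world [-1.    -0.024 -0.015] [-0.024  1.     0.004]
shift [ 0.064   0.1821 -0.0774] rows>=5.0
az(total/pi) 0.0004 rows>=0.0 (turn -0.1 world deg) after-turn shift [ 0.0643  0.182  -0.0774]
```

View pics/w19.png

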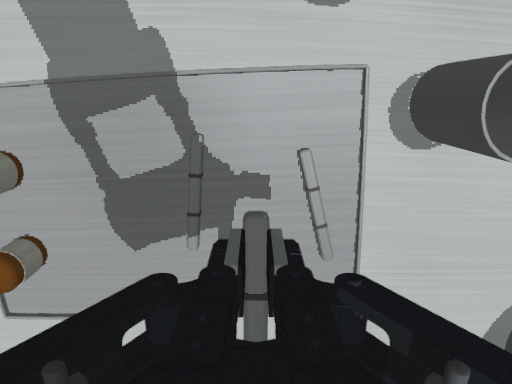

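Call:
servo_tool([
  [[-1,0,0.01,-0.03,0,0,0],[-1,0,0.02,-0.03,0,0,0],[-1,0,0.02,-0.03,0,0,0],[-1,0,0,0,0,0.03,0],[-1,0,0,0,0,0.03,0],[-1,0,0,0,0,0.03,0],[-1,0,0,0,0,0.03,0],[-1,0,0,0,0,0.03,0],[-1,0,0,0,0,0.03,0],[-1,0,0,0,0,0,0]],
])

```text
clock: 38.03
ee_pos: [0.5251, 0.2542, 0.2669]
ee_rot: [0.028, -2.569, 0.011]
ft_force: [-0.8, -0.2, -3.0]
width: 0.01
```

```bash
python3 - <<'E'
from h import *
s=arm.observe();print(s['q'].round(2),s['width'])
plan([.461,.387,.27],91.3)
E
```

```text
[ 0.3   0.55  1.33  0.15  1.82 -1.3 ] 0.009962627611269951
t 38.03 tcp [0.5251 0.2542 0.2669] jaw 91.27 w 0.0100 f [-0.8 -0.2 -3. ] q6 -1.30 tilt 32.78
tool x,y world [-0.841 -0.017  0.541] [-0.022  1.    -0.002]
shift [0.0532 0.1342 0.0302] rows>=3.5
az(total/pi) -0.0002 rows>=0.0 (turn 0.0 world deg) after-turn shift [0.0532 0.1342 0.0302]
```

Call:
servo_tool([
  [[-1,0,0,0,0,0.035,0],[-1,0,0,0,0,0.035,0],[-1,0,0,0,0,0.035,0],[-1,0,0,0,0,0.035,0],[-1,0,0,0,0,0.035,0],[-1,0,0,0,0,0.035,0],[-1,0,0,0,0,0.035,0],[-1,0,0,0,0,0.035,0],[-1,0,0,0,0,0.03,0],[-1,0,0,0,0,0,0],[-1,0,0,0,0,0,0]],
])

```text
clock: 38.95
ee_pos: [0.5232, 0.2553, 0.2696]
ee_rot: [0.018, -1.601, 0.019]
ft_force: [-0.4, -0.4, -0.2]
width: 0.0098
```

```bash
python3 - <<'E'
from h import *
s=arm.observe();print(s['q'].round(2),s['width'])
p=cam('wrist','w20.png');p=cam('scene','s20.png')
plan([.461,.387,.27],91.3)
E
```

```text
[ 0.25  1.07  0.96  0.46  2.61 -1.16] 0.009809051951755132
t 39.05 tcp [0.5242 0.2554 0.2731] jaw 91.38 w 0.0095 f [-0.2  0.9 -0.3] q6 -1.16 tilt 87.93
tool x,y world [-0.036 -0.001  0.999] [-0.024  1.     0.001]
shift [-0.001   0.1331  0.06  ] rows>=3.5
az(total/pi) 0.0005 rows>=0.0 (turn -0.1 world deg) after-turn shift [-0.0008  0.1331  0.06  ]
```

View pics/w20.png

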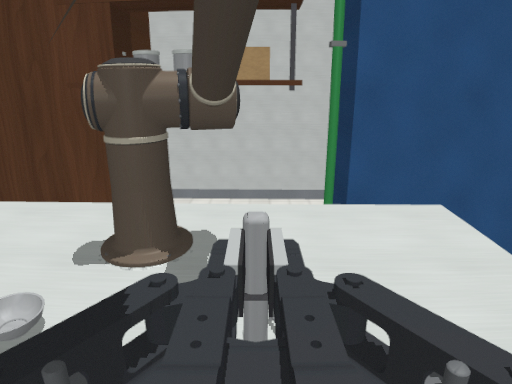

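View pics/s20.png

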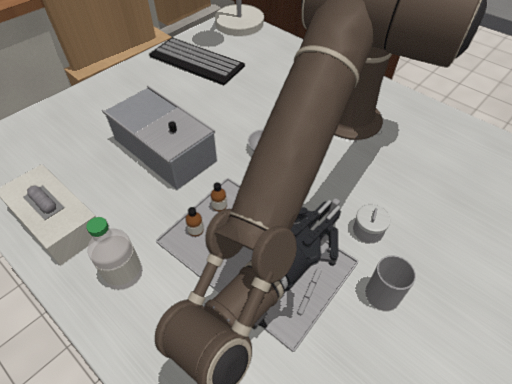

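Call:
servo_tool([
  [[-1,0,0,0,0,-0.033,0],[-1,0,0.02,0.01,0,0,0],[-1,0,0.028,0.014,0,0,0],[-1,0,0.028,0.014,0,0,0],[-1,0,0.028,0.014,0,0,0],[-1,0,0.02,0.01,0,0,0],[-1,0,0.008,0.003,0,0,0],[-1,0,0,0,0,0,0],[-1,0,0,0,0,0,0]],
])

```text
clock: 39.8
ee_pos: [0.4569, 0.3853, 0.2646]
ee_rot: [0.022, -1.709, 0.018]
ft_force: [0.1, -0.4, -1.2]
width: 0.0098
```

```bash
python3 - <<'E'
from h import *
s=arm.observe();print(s['q'].round(2),s['width'])
p=cam('scene','s21.png');print(find(p,'jar_mouth',.11),find(p,'case1',.2));
p=cam('top','t21.png');print(find(p,'jar_mouth',.11))
plan([.456,.387,.27],91.3)
E
```

```text
[ 0.42  1.01  1.02  0.63  2.44 -1.01] 0.009770479063262517
[] [(0.84, 275, 257, [0.6378, 0.2194, 0.2]), (0.66, 411, 243, [0.4474, 0.3843, 0.2]), (0.59, 309, 292, [0.6499, 0.3054, 0.2])]
[(0.21, 279, 179, [0.5151, -0.0421, 0.11])]
t 40.05 tcp [0.4576 0.3843 0.263 ] jaw 91.24 w 0.0095 f [0.4 0.1 0.3] q6 -1.01 tilt 82.24
tool x,y world [-0.135 -0.003  0.991] [-0.022  1.    -0.   ]
shift [0.0071 0.0027 0.0006] rows>=0.2
az(total/pi) -0.0003 rows>=0.0 (turn 0.1 world deg) after-turn shift [0.0071 0.0027 0.0006]
```

View pics/s21.png

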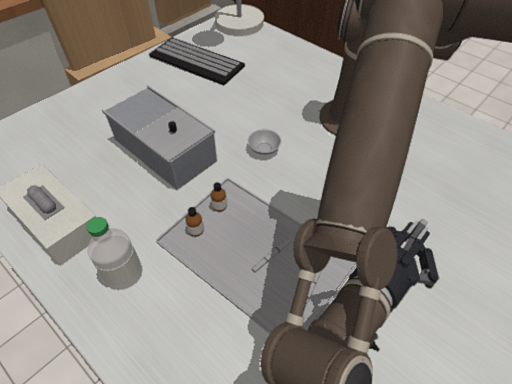

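View pics/t21.png

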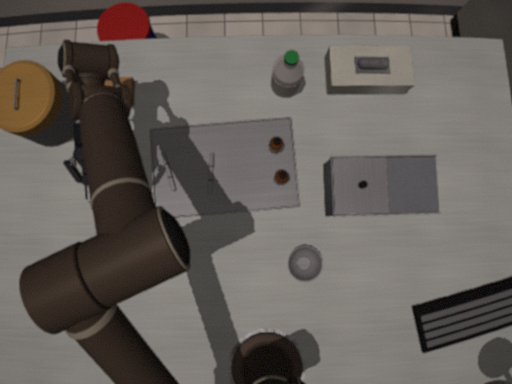

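Call:
servo_tool([
  [[-1,-0.014,0.002,0.002,0,0,0],[-1,-0.014,0.001,0.002,0,0,0],[-1,-0.014,0,0.002,0,0,0],[-1,-0.014,0,0.002,0,0,0],[-1,0,0,0,0,0,0]],
])

```text
clock: 40.47
ee_pos: [0.4545, 0.3879, 0.2011]
ee_rot: [0.017, -1.7, 0.021]
ft_force: [0.0, 0.9, -0.7]
width: 0.0098
```

Call:
servo_tool([
  [[-1,-0.012,0,0.0016,0,0,0],[-1,-0.014,0,0.002,0,0,0],[-1,-0.014,0,0.002,0,0,0],[-1,-0.014,0,0.002,0,0,0],[-1,-0.014,0,0.002,0,0,0],[-1,0,0,0,0,0,0]],
])

```text
clock: 40.97
ee_pos: [0.4542, 0.3879, 0.1334]
ee_rot: [0.018, -1.702, 0.02]
ft_force: [-0.1, -1.1, -1.0]
width: 0.0099
```

```bash
python3 - <<'E'
from h import *
s=arm.observe();print(s['q'].round(2),s['width'])
p=cam('scene','s22.png');cv2.imwrite('pics/s22b.png',cv2.resize(p['image'][200:384,330:512],None,fx=3,fy=3))
plan([.456,.387,.138],91.3)
E
```

```text
[ 0.42  1.18  0.98  0.56  2.33 -1.1 ] 0.009864688689197711
t 41.02 tcp [0.4547 0.3881 0.1351] jaw 91.37 w 0.0096 f [ 0.2 -0.7 -0.2] q6 -1.10 tilt 82.50
tool x,y world [-0.131 -0.001  0.991] [-0.024  1.    -0.002]
shift [ 0.0027 -0.0011 -0.0017] rows>=0.1
az(total/pi) 0.0004 rows>=0.0 (turn -0.1 world deg) after-turn shift [ 0.0027 -0.0011 -0.0017]
```

View pics/s22b.png

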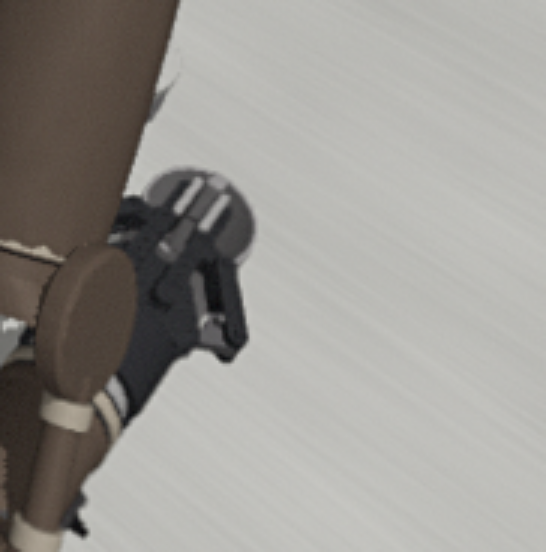

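Call:
servo_tool([
  [[-0.2,0,0,0,0,0,0],[-0.2,0,0,0,0,0,0],[-0.2,0,0,0,0,0,0],[-0.2,0,0,0,0,0,0],[-0.2,0,0,0,0,0,0],[-0.2,0.02,0,-0.0026,0,0,0],[-0.2,0.03,0,-0.004,0,0,0],[-0.2,0.03,0,-0.004,0,0,0],[-0.2,0.03,0,-0.004,0,0,0]],
])

```text
clock: 41.77
ee_pos: [0.4552, 0.3884, 0.25]
ee_rot: [0.02, -1.705, 0.018]
ft_force: [0.4, 0.9, 0.5]
width: 0.0344
```

Call:
servo_tool([
  [[0,0,0,-0.03,0,-0.036,0],[0,0,-0.02,-0.03,0,-0.038,0],[0,0,-0.03,0,0,-0.038,0],[0,0,-0.03,0,0,-0.038,0],[0,0,-0.03,0,0,-0.038,0],[0,0,-0.03,0,0,-0.038,0],[0,0,-0.03,0,0,-0.038,0],[0,0,-0.03,0,0,-0.038,0],[0,0,0,0,0,-0.038,0],[0,0,0,0,0,-0.038,0],[0,0,0,0,0,-0.038,0],[0,0,0,0,0,-0.038,0]],
])

```text
clock: 42.77
ee_pos: [0.5196, 0.1897, 0.2621]
ee_rot: [0.036, -3.141, -0.002]
ft_force: [0.4, 0.4, 0.3]
width: 0.0431
```

```bash
python3 - <<'E'
from h import *
p=cam('scene','s23.png');cv2.imwrite('pics/s23b.png',cv2.resize(p['image'][200:384,330:512],None,fx=3,fy=3))
p=cam('wrist','w23.png')
plan([.58,.2,.23],90)
E
```

```text
t 42.87 tcp [0.5143 0.1896 0.2603] jaw 91.44 w 0.0427 f [ 0.3  0.2 -0.5] q6 -1.32 tilt 0.65
tool x,y world [-1.    -0.025  0.011] [-0.025  1.    -0.   ]
shift [-0.0663  0.0088  0.0296] rows>=1.8
az(total/pi) 0.0080 rows>=0.2 (turn -1.4 world deg) after-turn shift [-0.0661  0.0104  0.0296]
```

View pics/s23b.png

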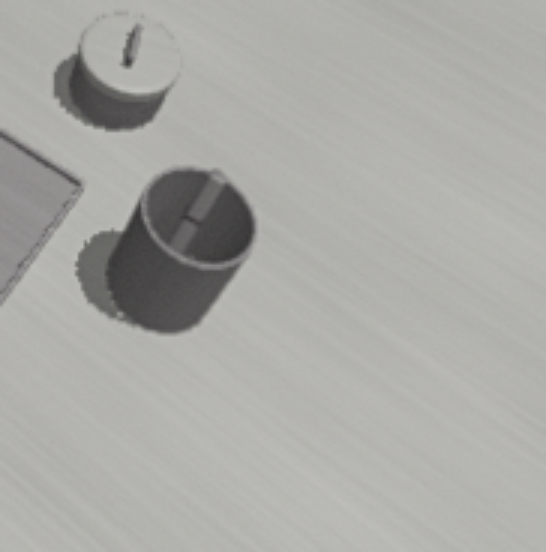

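View pics/w23.png

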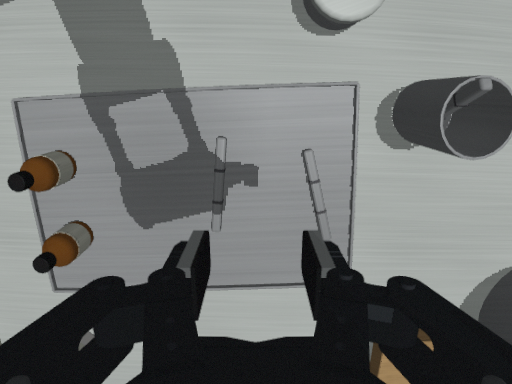

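```bash
python3 - <<'E'
from h import *
p=cam('wrist')
print(*find(p,'case1',.009),sep='\n')
for n,a,b in [('a',(221.5,137),(216,231))]:
    A=pix2w(p,*a,.015);B=pix2w(p,*b,.015);d=B-A;L=np.linalg.norm(d);print(n,A.round(4),B.round(4),'c',((A+B)/2).round(4),'L',L.round(4),'yaw %.2f'%np.degrees(np.arctan2(d[1],d[0])),'grasp',(A+d/L*.016).round(4))
plan([.5106,.149,.107],86.7)
E
```

```text
(0.8, 218, 186, [0.5512, 0.1462, 0.009])
(0.69, 319, 196, [0.5602, 0.2702, 0.009])
(0.65, 451, 103, [0.4424, 0.4203, 0.009])
a [0.4904 0.1507 0.015 ] [0.6078 0.1437 0.015 ] c [0.5491 0.1472 0.015 ] L 0.1176 yaw -3.43 grasp [0.5064 0.1497 0.015 ]
t 42.97 tcp [0.5186 0.1901 0.2611] jaw 91.39 w 0.0429 f [0.2 0.5 0. ] q6 -1.33 tilt 0.58
tool x,y world [-1.    -0.024  0.01 ] [-0.024  1.     0.   ]
shift [ 0.0074 -0.041   0.1541] rows>=3.8
az(total/pi) 0.0261 rows>=0.7 (turn -4.7 world deg) after-turn shift [ 0.0041 -0.0414  0.1541]
```

Call:
servo_tool([
  [[0,0,0,0,0,-0.003,0.0261],[0,0.004,-0.02,0.03,0,0,0],[0,0.002,-0.021,0.04,0,0,0],[0,0,0,0.04,0,0,0],[0,0,0,0.03,0,0,0],[0,0,0,0.014,0,0,0],[0,0,0,0,0,0,0],[0,0,0,0,0,0,0]],
])

```text
clock: 43.63
ee_pos: [0.5119, 0.1508, 0.1082]
ee_rot: [-0.092, -3.137, 0.001]
ft_force: [-0.4, -0.7, -0.3]
width: 0.0429
```

```bash
python3 - <<'E'
from h import *
p=cam('wrist','w24.png')
print(*find(p,'case1',.009),sep='\n')
plan([.509,.149,.007],86.7)
E
```

```text
(0.87, 405, 240, [0.5603, 0.2689, 0.009])
(0.67, 253, 237, [0.5493, 0.1477, 0.009])
t 43.73 tcp [0.5134 0.1514 0.1105] jaw 86.65 w 0.0425 f [-0.4  0.1 -0.1] q6 -1.31 tilt 0.13
tool x,y world [-0.998  0.058 -0.002] [0.058 0.998 0.   ]
shift [ 0.0045 -0.0027  0.1035] rows>=2.5
az(total/pi) -0.0003 rows>=0.0 (turn 0.1 world deg) after-turn shift [ 0.0045 -0.0027  0.1035]
```

View pics/w24.png

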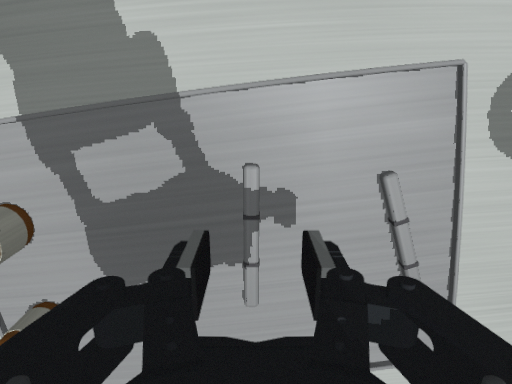

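Call:
servo_tool([
  [[0,0.004,-0.0025,0.03,0,0,0],[0,0,0,0.03,0,0,0],[0,0,0,0.022,0,0,0],[0,0,0,0.013,0,0,0],[0,0,0,0.007,0,0,0],[0,0,0,0,0,0,0],[-1,0,0,0,0,0,0],[-1,0,0,0,0,0,0],[-1,0,0,0,0,0,0],[-1,0,0,0,0,0,0],[-1,0,0,0,0,0,0],[-1,0,0,0,0,0,0]],
])

```text
clock: 44.73
ee_pos: [0.5086, 0.1491, 0.0092]
ee_rot: [0.091, 3.136, 0.001]
ft_force: [0.3, -0.5, 7.2]
width: 0.0097
```

Call:
servo_tool([
  [[-1,0,0,-0.02,0,0,0],[-1,0,0,-0.035,0,0,0],[-1,0,0.01,-0.04,0,0,0],[-1,0,0.02,-0.04,0,0,0],[-1,0,0.03,-0.04,0,0,-0.02],[-1,0,0.03,-0.04,0,0,0],[-1,0,0.03,-0.04,0,0,0],[-1,0,0,0,0,0,0],[-1,0,0,0,0,0,0]],
])

```text
clock: 45.48
ee_pos: [0.5112, 0.2542, 0.243]
ee_rot: [-0.011, 3.135, 0.003]
ft_force: [-0.5, 0.0, -1.5]
width: 0.0097
```

```bash
python3 - <<'E'
from h import *
p=cam('wrist','w25.png')
plan([.46,.370,.265],90)
E
```

```text
t 45.53 tcp [0.5095 0.2526 0.2403] jaw 90.34 w 0.0097 f [ 0.2 -0.6 -1.5] q6 -1.19 tilt 0.09
tool x,y world [-1.    -0.006 -0.002] [-0.006  1.    -0.   ]
shift [ 0.0488  0.1177 -0.0248] rows>=3.1
az(total/pi) 0.0019 rows>=0.0 (turn -0.3 world deg) after-turn shift [ 0.0495  0.1174 -0.0248]
```

View pics/w25.png

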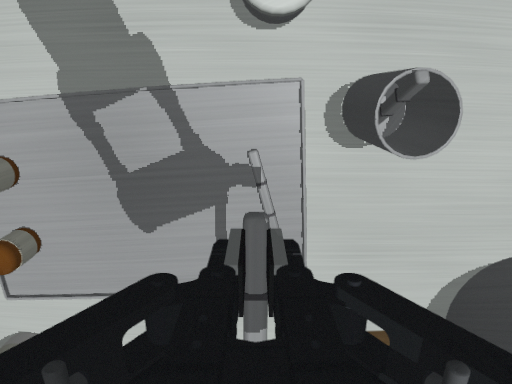

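Call:
servo_tool([
  [[-1,0,0,-0.03,0,0.0382,0],[-1,0,0,0,0,0.0382,0],[-1,0,0,0,0,0.0382,0],[-1,0,0,0,0,0.0382,0],[-1,0,0,0,0,0.0382,0],[-1,0,0,0,0,0.0382,0],[-1,0,0,0,0,0.0382,0],[-1,0,0,0,0,0.0382,0],[-1,0,0,0,0,0.0382,0],[-1,0,0,0,0,0.0382,0],[-1,0,0,0,0,0.0382,0],[-1,0,0,0,0,0.0382,0]],
])

```text
clock: 46.53
ee_pos: [0.5096, 0.2508, 0.2672]
ee_rot: [0.001, -1.692, 0.003]
ft_force: [-0.3, 1.1, -0.2]
width: 0.01
```

```bash
python3 - <<'E'
from h import *
s=arm.observe();print(s['q'].round(2))
p=cam('wrist');
plan([.457,.370,.265],90)
class P(dict):pass
E
```

```text
[ 0.25  1.    1.03  0.42  2.51 -1.19]
t 46.58 tcp [0.5078 0.2503 0.2603] jaw 90.08 w 0.0096 f [-2.  -1.5 -5.5] q6 -1.19 tilt 83.91
tool x,y world [-0.106  0.006  0.994] [-0.001  1.    -0.006]
shift [0.0108 0.1197 0.0497] rows>=3.1
az(total/pi) 0.0004 rows>=0.0 (turn -0.1 world deg) after-turn shift [0.0109 0.1197 0.0497]
```

```bash
python3 - <<'E'
from h import *
p=cam('scene','s26.png')
print(pix2w(p,330+214/3,200+178/3,.122), 'mouth c',pix2w(p,330+199/3,200+218/3,.11))
for z in (.05,.07): print(z,pix2w(p,330+185/3,200+238/3,z))
E
```

```text
[0.43367409 0.38367311 0.122     ] mouth c [0.45906367 0.39061739 0.11      ]
0.05 [0.44067016 0.38820046 0.05      ]
0.07 [0.4532031  0.38919815 0.07      ]
```

Call:
servo_tool([
  [[-1,0.002,0.02,0.009,0,0,0],[-1,0.003,0.032,0.013,0,0,0],[-1,0.003,0.032,0.013,0,0,0],[-1,0.002,0.025,0.01,0,0,0],[-1,0,0.0105,0.0045,0,0,0],[-1,0,0,0,0,0,0],[-1,0,0,0,0,0,0]],
])

```text
clock: 47.22
ee_pos: [0.4584, 0.371, 0.2734]
ee_rot: [0.004, -1.703, 0.005]
ft_force: [0.4, -1.1, -0.7]
width: 0.0094
```

```bash
python3 - <<'E'
from h import *
plan([.457,.370,.135],90)
E
```

```text
t 47.22 tcp [0.4584 0.371  0.2734] jaw 90.32 w 0.0094 f [ 0.4 -1.1 -0.7] q6 -1.01 tilt 82.43
tool x,y world [-0.132  0.     0.991] [-0.006  1.    -0.001]
shift [-0.137  -0.0009  0.0197] rows>=3.3
az(total/pi) 0.0018 rows>=0.0 (turn -0.3 world deg) after-turn shift [-1.37e-01 -1.00e-04  1.97e-02]
```

Call:
servo_tool([
  [[-1,-0.014,0,0.002,0,0,0],[-1,-0.014,-0.001,0.002,0,0,0],[-1,-0.014,0,0.002,0,0,0],[-1,-0.014,0,0.002,0,0,0],[-1,-0.007,0,0.001,0,0,0],[-1,0,0,0,0,0,0]],
])

```text
clock: 47.72
ee_pos: [0.4571, 0.3697, 0.2056]
ee_rot: [0.001, -1.696, 0.005]
ft_force: [0.2, 0.5, -0.3]
width: 0.0092
```

Call:
servo_tool([
  [[-1,-0.012,0,0.0016,0,0,0],[-1,-0.012,0,0.0016,0,0,0],[-1,-0.012,0,0.0016,0,0,0],[-1,0,0,0,0,0,0]],
])

```text
clock: 48.05
ee_pos: [0.4568, 0.3703, 0.1695]
ee_rot: [0.002, -1.699, 0.006]
ft_force: [-1.5, -0.1, -1.4]
width: 0.0097
```

Call:
servo_tool([
  [[-1,-0.012,0,0.0016,0,0,0],[-1,-0.012,0,0.0016,0,0,0],[-1,-0.012,0,0.0016,0,0,0],[-1,0,0,0,0,0,0]],
])

```text
clock: 48.38
ee_pos: [0.4566, 0.3701, 0.1331]
ee_rot: [0.001, -1.698, 0.006]
ft_force: [-0.3, 0.6, -2.1]
width: 0.0096
```

```bash
python3 - <<'E'
from h import *
p=cam('scene','s27.png');cv2.imwrite('pics/s27b.png',cv2.resize(p['image'][200:384,330:512],None,fx=3,fy=3))
plan([.457,.370,.135],90)
E
```

```text
t 48.43 tcp [0.4569 0.3702 0.1345] jaw 90.26 w 0.0094 f [ 0.4 -0.3 -0.4] q6 -1.12 tilt 82.71
tool x,y world [-0.127  0.002  0.992] [-0.005  1.    -0.002]
shift [ 0.0005 -0.0002 -0.0002] rows>=0.0
az(total/pi) 0.0015 rows>=0.0 (turn -0.3 world deg) after-turn shift [ 0.0005 -0.0002 -0.0002]
```

View pics/s27b.png

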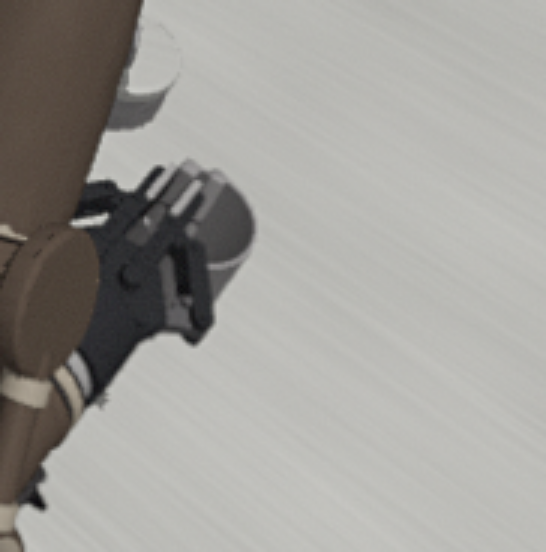

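Call:
servo_tool([
  [[-0.4,0,0,0,0,0,0],[-0.4,0,0,0,0,0,0],[-0.4,0,0,0,0,0,0],[-0.4,0,0,0,0,0,0],[-0.4,0,0,0,0,0,0],[-0.4,0.02,0,-0.0026,0,0,0],[-0.4,0.03,0,-0.004,0,0,0],[-0.2,0.03,0,-0.004,0,0,0],[-0.2,0.03,0,-0.004,0,0,0]],
])

```text
clock: 49.18
ee_pos: [0.4577, 0.3704, 0.2488]
ee_rot: [0.004, -1.7, 0.004]
ft_force: [0.0, 0.7, -0.1]
width: 0.0342
```

Call:
servo_tool([
  [[0,0,0,-0.03,0,-0.036,0],[0,0,-0.02,-0.03,0,-0.038,0],[0,0,-0.03,0,0,-0.038,0],[0,0,-0.03,0,0,-0.038,0],[0,0,-0.02,0,0,-0.038,0],[0,0,0,0,0,-0.038,0],[0,0,0,0,0,-0.038,0],[0,0,0,0,0,-0.038,0],[0,0,0,0,0,-0.038,0],[0,0,0,0,0,-0.038,0],[0,0,0,0,0,-0.038,0],[0,0,0,0,0,-0.038,0]],
])

```text
clock: 50.18
ee_pos: [0.5177, 0.271, 0.2608]
ee_rot: [0.007, -3.136, -0.002]
ft_force: [-0.9, -0.5, -0.1]
width: 0.0425
```

```bash
python3 - <<'E'
from h import *
p=cam('scene','s28.png');cv2.imwrite('pics/s28b.png',cv2.resize(p['image'][200:384,330:512],None,fx=3,fy=3))
p=cam('wrist','w28.png')
print(*find(p,'case1',.009),sep='\n')
plan([.523,.257,.107],106.2)
E
```

```text
(0.88, 357, 108, [0.4533, 0.3893, 0.009])
(0.62, 374, 102, [0.4469, 0.4082, 0.009])
(0.6, 253, 198, [0.563, 0.2686, 0.009])
t 50.33 tcp [0.5149 0.2708 0.2595] jaw 90.36 w 0.0430 f [-0.2  0.4  0.2] q6 -1.17 tilt 0.90
tool x,y world [-1.    -0.006  0.016] [-0.006  1.    -0.   ]
shift [-0.0104 -0.0138  0.1524] rows>=3.7
az(total/pi) -0.0880 rows>=2.2 (turn 15.8 world deg) after-turn shift [-0.0062 -0.0161  0.1524]
```

View pics/s28b.png

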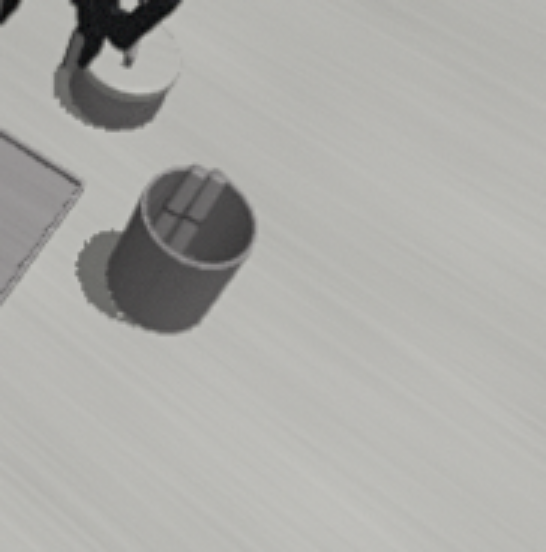

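View pics/w28.png

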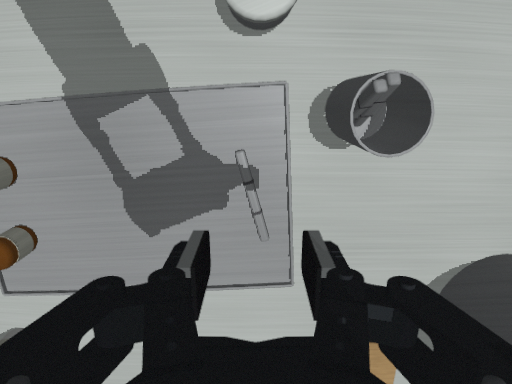

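```bash
python3 - <<'E'
from h import *
p=cam('wrist')
A=pix2w(p,240,151,.015);B=pix2w(p,265.5,240,.015);d=B-A;L=np.linalg.norm(d);print(A.round(4),B.round(4),'L',L.round(4),'yaw %.2f'%np.degrees(np.arctan2(d[1],d[0])),'grasp',(A+d/L*.016).round(4))
g=(A+d/L*.016)
plan([g[0]+.001,g[1],.107],90+np.degrees(np.arctan2(d[1],d[0])))
E
```

```text
[0.5055 0.2538 0.015 ] [0.6178 0.2853 0.015 ] L 0.1167 yaw 15.65 grasp [0.5209 0.2581 0.015 ]
t 50.38 tcp [0.5168 0.271  0.2597] jaw 90.31 w 0.0426 f [ 0.2 -0.4 -0.1] q6 -1.17 tilt 0.85
tool x,y world [-1.    -0.005  0.015] [-0.005  1.     0.   ]
shift [-0.0072 -0.0129  0.1526] rows>=3.7
az(total/pi) -0.0852 rows>=2.1 (turn 15.3 world deg) after-turn shift [-0.0036 -0.0144  0.1526]
```

Call:
servo_tool([
  [[0,0,0,0,0,-0.0045,0],[0,0,0,0,0,0,-0.0285],[0,0,0,0,0,0,-0.0285],[0,0,0,0.03,0,0,-0.0285],[0,-0.003,-0.014,0.04,0,0,0],[0,0,0,0.04,0,0,0],[0,0,0,0.03,0,0,0],[0,0,0,0.012,0,0,0],[0,0,0,0,0,0,0],[0,0,0,0,0,0,0]],
])

```text
clock: 51.22
ee_pos: [0.525, 0.2584, 0.1073]
ee_rot: [0.427, -3.112, 0.001]
ft_force: [0.1, -0.1, 2.0]
width: 0.0424
```

```bash
python3 - <<'E'
from h import *
p=cam('wrist','w29.png')
print(*find(p,'case1',.009),sep='\n')
plan([.5215,.258,.007],105.8)
E
```

```text
(0.68, 255, 238, [0.5621, 0.2697, 0.009])
t 51.32 tcp [0.5265 0.2593 0.1099] jaw 105.64 w 0.0429 f [ 0.7  0.8 -0.9] q6 -1.46 tilt 0.27
tool x,y world [-0.963 -0.27  -0.005] [-0.27   0.963  0.   ]
shift [5.600e-03 1.000e-04 1.029e-01] rows>=2.5
az(total/pi) -0.0009 rows>=0.0 (turn 0.2 world deg) after-turn shift [5.600e-03 1.000e-04 1.029e-01]
```

View pics/w29.png

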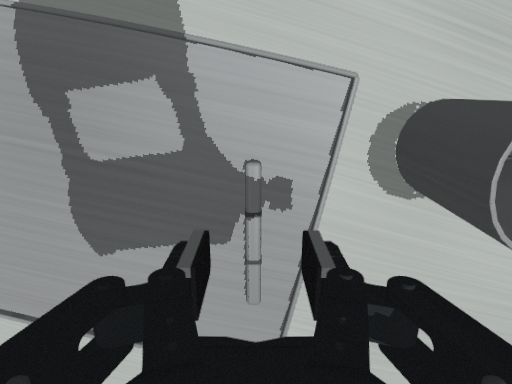

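Call:
servo_tool([
  [[0,0.004,-0.001,0.03,0,0,0],[0,0,0,0.03,0,0,0],[0,0,0,0.022,0,0,0],[0,0,0,0.013,0,0,0],[0,0,0,0.006,0,0,0],[0,0,0,0,0,0,0],[-1,0,0,0,0,0,0],[-1,0,0,0,0,0,0],[-1,0,0,0,0,0,0],[-1,0,0,0,0,0,0],[-1,0,0,0,0,0,0],[-1,0,0,0,0,0,0]],
])

```text
clock: 52.32
ee_pos: [0.5221, 0.257, 0.0087]
ee_rot: [-0.427, 3.108, 0.001]
ft_force: [-0.6, -0.6, 6.4]
width: 0.0094
```

Call:
servo_tool([
  [[-1,0,0,-0.02,0,0,0],[-1,0,0,-0.035,0,0,0],[-1,0,0,-0.04,0,0,0],[-1,0,0,-0.04,0,0,0.029],[-1,0,0,-0.04,0,0,0.029],[-1,0,0,-0.04,0,0,0.029],[-1,0,0,-0.04,0,0,0],[-1,0,0,0,0,0,0],[-1,0,0,0,0,0,0]],
])

```text
clock: 53.07
ee_pos: [0.5223, 0.2573, 0.2659]
ee_rot: [-0.0, 3.133, 0.004]
ft_force: [0.6, -0.2, -2.3]
width: 0.0095
```

```bash
python3 - <<'E'
from h import *
p=cam('wrist','w30.png')
plan([.46,.405,.265],90)
E
```

```text
t 53.12 tcp [0.5205 0.2565 0.2628] jaw 90.01 w 0.0097 f [-0.4 -1.4 -1.8] q6 -1.19 tilt 0.16
tool x,y world [-1.    -0.    -0.003] [-0.     1.     0.001]
shift [ 0.0604  0.1485 -0.0022] rows>=3.8
az(total/pi) 0.0000 rows>=0.0 (turn -0.0 world deg) after-turn shift [ 0.0605  0.1485 -0.0022]
```

View pics/w30.png

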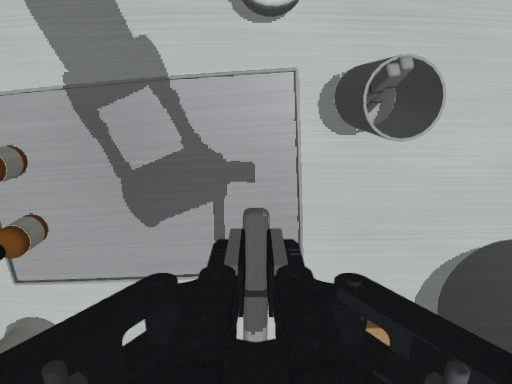

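Call:
servo_tool([
  [[-1,0,0,-0.005,0,0.0382,0],[-1,0,0,0,0,0.0382,0],[-1,0,0,0,0,0.0382,0],[-1,0,0,0,0,0.0382,0],[-1,0,0,0,0,0.0382,0],[-1,0,0,0,0,0.0382,0],[-1,0,0,0,0,0.0382,0],[-1,0,0,0,0,0.0382,0],[-1,0,0,0,0,0.0382,0],[-1,0,0,0,0,0.0382,0],[-1,0,0,0,0,0.0382,0],[-1,0,0,0,0,0.0382,0]],
])

```text
clock: 54.12
ee_pos: [0.5199, 0.2559, 0.2638]
ee_rot: [-0.002, -1.692, 0.001]
ft_force: [-0.2, -0.3, 1.1]
width: 0.0096
```

```bash
python3 - <<'E'
from h import *
p=cam('wrist')
q=dict(p); q['s']={'ee_pos':np.array([.5205,.2565,.2628]),'ee_rot':np.array([0,3.1385,0])}
for n,u,v,z in [('t1',392,70,.122),('t2',406,64,.122),('mouth',404,97,.11),('L',364,100,.11),('R',444,95,.11)]: print(n,pix2w(q,u,v,z).round(4))
plan([.459,.407,.27],90)
E
```

```text
t1 [0.4321 0.3694 0.122 ]
t2 [0.4271 0.3807 0.122 ]
mouth [0.4535 0.3869 0.11  ]
L [0.4566 0.3516 0.11  ]
R [0.451  0.4231 0.11  ]
t 54.17 tcp [0.5181 0.2555 0.2566] jaw 89.89 w 0.0093 f [-2.2 -1.  -6.3] q6 -1.18 tilt 83.91
tool x,y world [-0.106  0.006  0.994] [ 0.002  1.    -0.006]
shift [0.0205 0.1514 0.0575] rows>=3.9
az(total/pi) -0.0006 rows>=0.0 (turn 0.1 world deg) after-turn shift [0.0202 0.1514 0.0575]
```

Call:
servo_tool([
  [[-1,0.003,0.02,0.007,0,0,0],[-1,0.004,0.035,0.014,0,0,0],[-1,0.004,0.035,0.014,0,0,0],[-1,0.003,0.032,0.013,0,0,0],[-1,0,0.02,0.006,0,0,0],[-1,0,0.005,0.002,0,0,0],[-1,0,0,0,0,0,0],[-1,0,0,0,0,0,0]],
])

```text
clock: 54.83
ee_pos: [0.4625, 0.4028, 0.2722]
ee_rot: [-0.001, -1.701, 0.002]
ft_force: [-0.4, -0.6, -0.9]
width: 0.0096
```

```bash
python3 - <<'E'
from h import *
s=arm.observe();print(s['q'].round(2))
plan([.459,.402,.135],90)
E
```

```text
[ 0.43  1.02  0.98  0.69  2.44 -0.94]
t 54.83 tcp [0.4625 0.4028 0.2722] jaw 90.02 w 0.0096 f [-0.4 -0.6 -0.9] q6 -0.94 tilt 82.55
tool x,y world [-0.13   0.002  0.992] [-0.     1.    -0.002]
shift [-0.1356 -0.0005  0.0212] rows>=3.3
az(total/pi) 0.0001 rows>=0.0 (turn -0.0 world deg) after-turn shift [-0.1356 -0.0004  0.0212]
```

Call:
servo_tool([
  [[-1,-0.014,0,0.004,0,0,0],[-1,-0.014,-0.001,0.002,0,0,0],[-1,-0.014,0,0.002,0,0,0],[-1,-0.014,0,0.002,0,0,0],[-1,-0.007,0,0.001,0,0,0],[-1,0,0,0,0,0,0]],
])

```text
clock: 55.33
ee_pos: [0.4594, 0.4016, 0.2055]
ee_rot: [-0.003, -1.697, 0.002]
ft_force: [-0.2, -0.1, -0.6]
width: 0.0095
```

Call:
servo_tool([
  [[-1,-0.012,0,0.002,0,0,0],[-1,-0.012,0,0.002,0,0,0],[-1,-0.012,0,0.002,0,0,0],[-1,0,0,0,0,0,0]],
])

```text
clock: 55.67
ee_pos: [0.4578, 0.4021, 0.1692]
ee_rot: [-0.003, -1.699, 0.002]
ft_force: [-0.3, -0.0, -0.6]
width: 0.0096
```

Call:
servo_tool([
  [[-1,-0.012,0,0.0016,0,0,0],[-1,-0.012,0,0.0016,0,0,0],[-1,-0.01,0,0.0016,0,0,0],[-1,0,0,0,0,0,0]],
])

```text
clock: 56.0
ee_pos: [0.4575, 0.4019, 0.1351]
ee_rot: [-0.003, -1.699, 0.002]
ft_force: [-0.1, -0.5, -0.9]
width: 0.0097
```

```bash
python3 - <<'E'
from h import *
p=cam('scene','s31.png');cv2.imwrite('pics/s31b.png',cv2.resize(p['image'][200:384,330:512],None,fx=3,fy=3))
plan([.459,.402,.135],90)
E
```

```text
t 56.05 tcp [0.4578 0.402  0.1364] jaw 90.00 w 0.0099 f [ 0.4 -0.1 -0. ] q6 -1.07 tilt 82.67
tool x,y world [-0.128  0.002  0.992] [ 0.     1.    -0.002]
shift [-0.0015 -0.     -0.001 ] rows>=0.0
az(total/pi) -0.0000 rows>=0.0 (turn 0.0 world deg) after-turn shift [-0.0015 -0.     -0.001 ]
```

View pics/s31b.png

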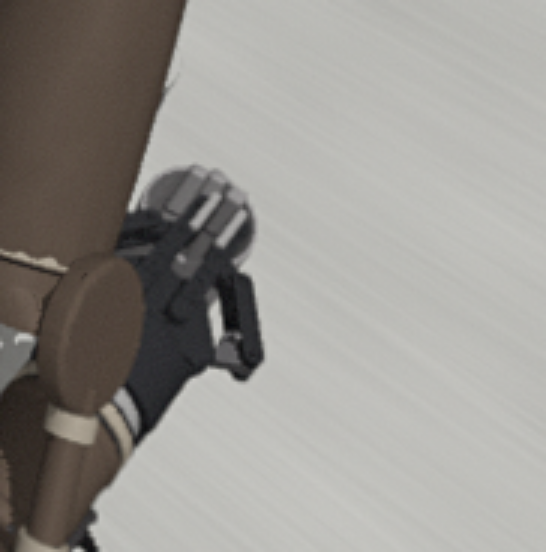

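Three bar tops are side by side in the jar mouth (crop about (190,175), (215,180), (235,190)). Release and rise.

Call:
servo_tool([
  [[-0.4,0,0,0,0,0,0],[-0.4,0,0,0,0,0,0],[-0.4,0,0,0,0,0,0],[-0.4,0,0,0,0,0,0],[-0.4,0,0,0,0,0,0],[-0.4,0.02,0,-0.0026,0,0,0],[-0.4,0.03,0,-0.004,0,0,0],[-0.2,0.03,0,-0.004,0,0,0],[-0.2,0.03,0,-0.004,0,0,0]],
])

```text
clock: 56.8
ee_pos: [0.4585, 0.4022, 0.2505]
ee_rot: [-0.001, -1.701, 0.001]
ft_force: [-1.1, -0.6, -1.1]
width: 0.0343
```

Call:
servo_tool([
  [[0,0,0,-0.03,0,-0.036,0],[0,0,-0.02,-0.03,0,-0.038,0],[0,0,-0.03,0,0,-0.038,0],[0,0,-0.03,0,0,-0.038,0],[0,0,-0.03,0,0,-0.038,0],[0,0,-0.03,0,0,-0.038,0],[0,0,-0.03,0,0,-0.038,0],[0,0,-0.03,0,0,-0.038,0],[0,0,0,0,0,-0.038,0],[0,0,0,0,0,-0.038,0],[0,0,0,0,0,-0.038,0],[0,0,0,0,0,0,0]],
])

```text
clock: 57.8
ee_pos: [0.5133, 0.2021, 0.262]
ee_rot: [0.001, -3.01, -0.0]
ft_force: [-1.8, -0.3, 0.1]
width: 0.0431
```

```bash
python3 - <<'E'
from h import *
p=cam('scene','s32.png');cv2.imwrite('pics/s32b.png',cv2.resize(p['image'],None,fx=1.5,fy=1.5))
for o,z in [('box_mouth',.11),('cover_knob',.128),('vial1',.003),('bottle1',.003),('case1',.06),('dressing_pot',0)]: print(o,find(p,o,z))
p=cam('wrist','w32.png')
plan([.58,.2,.23],90)
E
```

```text
box_mouth [(0.67, 174, 131, [0.4898, -0.2606, 0.11])]
cover_knob [(0.55, 172, 127, [0.4958, -0.2575, 0.128])]
vial1 []
bottle1 [(0.74, 200, 228, [0.6129, -0.038, 0.003]), (0.65, 219, 206, [0.5322, -0.0561, 0.003])]
case1 [(0.56, 389, 278, [0.4481, 0.3836, 0.06]), (0.51, 384, 272, [0.4432, 0.3687, 0.06]), (0.5, 394, 285, [0.4558, 0.3983, 0.06])]
dressing_pot [(0.93, 369, 231, [0.3314, 0.2772, 0.0]), (0.35, 390, 279, [0.4095, 0.3826, 0.0])]
t 58.20 tcp [0.5186 0.2024 0.2598] jaw 89.97 w 0.0427 f [0.5 0.3 0.8] q6 -1.31 tilt 7.70
tool x,y world [-0.991  0.001  0.134] [ 0.001  1.    -0.001]
shift [-0.0649 -0.0024  0.0213] rows>=1.6
az(total/pi) -0.0002 rows>=0.0 (turn 0.0 world deg) after-turn shift [-0.0649 -0.0024  0.0213]
```

View pics/s32b.png

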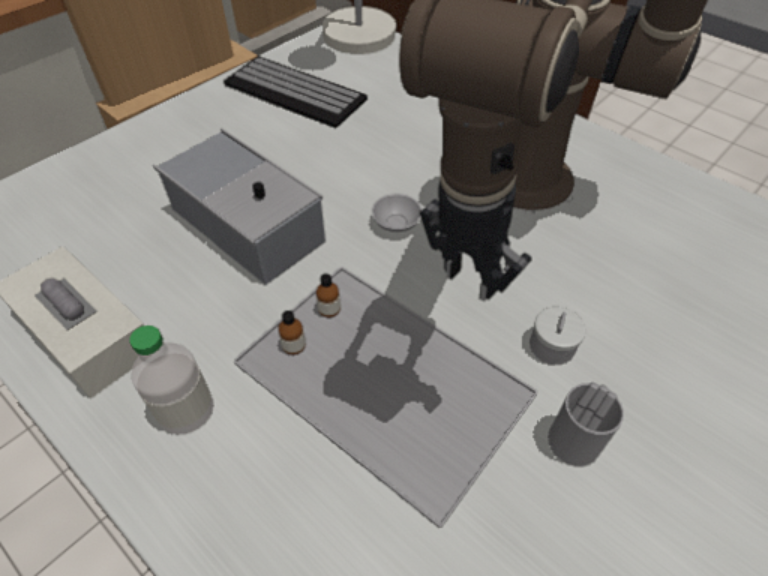

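View pics/w32.png

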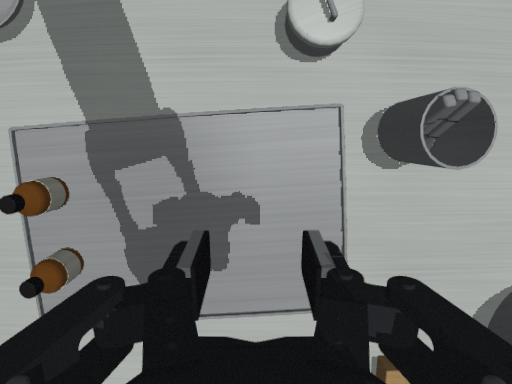

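```bash
python3 - <<'E'
from h import *
s=arm.observe(); print(s['clock'],s['qvel'].round(3),s['ft_force'].round(1)); print(arm.close_job())
E
```

```text
58.2 [ 0.002 -0.005  0.01   0.    -0.003  0.001] [0.5 0.3 0.8]
the job is handed in; nothing more can be done
None
```

The job is done and handed in at 58.2 s. I slid the cover open to its stop, put all four vials in the discard box and pushed the cover back to its shut stop. All three thermometer cases stand in the jar.

Last checks:
- **Vials:** a wrist picture taken before shutting showed all four standing in the compartment. The final scene search found none left on the tray.
- **Cover:** the pushing force rose to about 29 N with no further travel. The picture afterwards shows no gap at the box's edge. The gripper moved about 128.5 mm between the two stops, against a nominal 130 mm. I put the difference down to pose noise and the way the knob sat in the grip.
- **Cases:** three tops show side by side in the jar mouth, leaning a little toward the robot. The tray is empty apart from the bottles.
- **Bystanders:** both amber bottles and the lidded pot stand where they first did, within camera error.
- **Robot:** the arm was still and touching nothing at hand-in. I noticed no slackened grip, and every vial was where I had first measured it.

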